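# Run the sliding lids of three spice boxes and set aside the one that binds

### The job

The three aluminium spice boxes in the steel tray need their sliding lids checked before refilling: going from the robot's left to its right, slide each lid fully shut (away from the robot), then back towards the robot as far as it will go, without forcing it. Boxes whose lids run freely stay in their places in the tray with the lid fully open; the one whose lid sticks part-way is lifted out with its lid left where it stuck and set down flat, not dropped, in the middle of the blue plate. Leave the plate and the dough scraper where they are.

Things in the scene. Friction and masses are not known exactly. Their poses are not given: they have to be found in the camera images.
- box_left: Aluminium box with a sliding lid, 120 x 50 x 40 mm (its x, y, z) without the lid, about 0.6 kg with lid, standing on the robot's left (largest y in the tray's frame) of the three alike boxes in the steel tray. Origin: centre of its underside; x along the slide, +x is the end away from the robot, z up. Sides plain and parallel: it can be gripped across its 50 mm width (y), from above. About 40 mm free between neighbouring boxes.
- knob_left (a point): Middle of the upright round knob (16 mm diameter, 18 mm tall) on the lid of box_left; it moves with the lid. With the lid shut it lies 20 mm to +x of the box's centre and 52.5 mm above the box's underside; the lid's flat top is 9 mm lower, the knob's top 9 mm higher. The lid plate is 120 x 46 x 3 mm.
- lid_left (a joint): Slide of that lid along the box's -x (towards the robot): 0 = fully shut, 0.048 m = fully open (end stop). It stays where it is left; a free lid needs about 1 to 2 N all the way. In exactly one of the three boxes (which one differs) the lid sticks hard about 30 mm from shut; a push of more than about 10 N then starts to lift the box. It starts a little open (8 to 18 mm).
- box_mid: Aluminium box with a sliding lid, 120 x 50 x 40 mm (its x, y, z) without the lid, about 0.6 kg with lid, standing in the middle of the three alike boxes in the steel tray. Origin: centre of its underside; x along the slide, +x is the end away from the robot, z up. Sides plain and parallel: it can be gripped across its 50 mm width (y), from above. About 40 mm free between neighbouring boxes.
- knob_mid (a point): Middle of the upright round knob (16 mm diameter, 18 mm tall) on the lid of box_mid; it moves with the lid. With the lid shut it lies 20 mm to +x of the box's centre and 52.5 mm above the box's underside; the lid's flat top is 9 mm lower, the knob's top 9 mm higher. The lid plate is 120 x 46 x 3 mm.
- lid_mid (a joint): Slide of that lid along the box's -x (towards the robot): 0 = fully shut, 0.048 m = fully open (end stop). It stays where it is left; a free lid needs about 1 to 2 N all the way. In exactly one of the three boxes (which one differs) the lid sticks hard about 30 mm from shut; a push of more than about 10 N then starts to lift the box. It starts a little open (8 to 18 mm).
- box_right: Aluminium box with a sliding lid, 120 x 50 x 40 mm (its x, y, z) without the lid, about 0.6 kg with lid, standing on the robot's right of the three alike boxes in the steel tray. Origin: centre of its underside; x along the slide, +x is the end away from the robot, z up. Sides plain and parallel: it can be gripped across its 50 mm width (y), from above. About 40 mm free between neighbouring boxes.
- knob_right (a point): Middle of the upright round knob (16 mm diameter, 18 mm tall) on the lid of box_right; it moves with the lid. With the lid shut it lies 20 mm to +x of the box's centre and 52.5 mm above the box's underside; the lid's flat top is 9 mm lower, the knob's top 9 mm higher. The lid plate is 120 x 46 x 3 mm.
- lid_right (a joint): Slide of that lid along the box's -x (towards the robot): 0 = fully shut, 0.048 m = fully open (end stop). It stays where it is left; a free lid needs about 1 to 2 N all the way. In exactly one of the three boxes (which one differs) the lid sticks hard about 30 mm from shut; a push of more than about 10 N then starts to lift the box. It starts a little open (8 to 18 mm).
- tray: Fixed shallow steel tray, 134 x 328 mm outside (its x, y), with floor 4 mm thick on which the boxes stand in a row along y, 90 mm apart; end walls across x reach 32 mm above the counter and hold the boxes' ends with 3 mm play at each end, side walls reach 18 mm. Origin: centre of its underside, at counter height; x away from the robot, within about 17 degrees.
- plate: Blue melamine dinner plate, 240 mm diameter, 20 mm tall, loose on the counter beside the tray, left or right of it. Origin: centre of its underside.
- plate_in (a point): Centre of the plate's flat inner floor, where a box is to be set; the floor's flat part is about 74 mm in radius, 5 mm above the counter.
- scraper: Bystander: flat white dough scraper, 70 x 110 mm, lying. Origin: centre of its underside (as it lies).
Things that resemble listed ones, but are neither listed nor needed, are in the scene too. What is shaped like the box_right but orange is not meant.

How it is judged:
By the outcome, as a careful person would: the job done as asked, in the order asked, and still so for the second after the job is handed in, with the robot touching nothing.
It also fails if it takes over 64 s, if anything falls off the work surface, if the arm or the gripper's body presses on something with over 40 N, if the wrist force passes 120 N, or if a joint passes its speed limit or range.

### The arm

A 7-joint arm with a two-finger parallel gripper is mounted at the origin on the work surface. World frame = base frame: x ahead of the robot, y to its left, z up, the work surface at z = 0. Lengths are in m, angles in rad, forces in N, time in s.
With the tool pointing down it reaches from about 0.35 to 0.9 m from the base axis. Payload 8.1 kg.
Tool frame: the origin (TCP) lies at the very end of the fingers, on their centre line; the grasp point (between the pads) lies 19 mm behind it (grip_point_offset is the distance from the TCP to the grasp point, in m); z points along the fingers, x is the direction in which the jaws open and shut, and the axes are right-handed (so a half turn about z gives the same grasp; the last joint's range is limited). The gripper opens to 92 mm and grips with 3 to 60 N. Pads are 19 mm wide; open, the fingers measure 130 mm over their backs; the gripper's body (75 mm by 190 mm) begins 47 mm behind the grasp point.
Start: joints at [-1.302, 0.434, 0.025, 1.573, -0.012, 1.134, -0.075], TCP at [0.227, 0.582, 0.227] pointing down, gripper open.
Joint ranges: [-2.62, 2.62], [-0.44, 2.09], [-1.27, 1.32], [0.08, 2.57], [-1.32, 4.46], [0.12, 2], [-2.74, 2.74]. Speed limits (rad/s): [2.22, 2.22, 3.01, 3.01, 3.14, 3.14, 3.14].

### API

Orientations are given as a rotation vector (axis times angle).
In Python, from cell import observe, get_image, camera_model, sign_off, grip_point_offset gives the robot as it stands.
- The arm moves only by the tool play_rows, never from a script. Its argument "rows" is a list of rows, each a list of 7 numbers: the shift along the tool's x, y, z as a fraction of full scale, then the turn, a rotation vector about the tool's x, y, z as a fraction of full scale, then the closure, from -1 (fully open) to 1 (shut). A call has 1 to 5 rows; each row shifts and turns the pose as measured when the row begins, along the tool's axes as they then stand; what a row does not reach is not made up. Full scale, the value 1, is 0.15 m for a shift and 0.5 rad for a turn. A row lasts 1/10 s, in which the tool goes at most 50 mm and 8.59 degrees, less where a joint would pass 70% of its speed; a pose out of reach is approached as far as the arm can. A call with a number of a shift or a turn outside -1 to 1 is refused whole. A call with a gripper value outside its range is refused whole. The fingers move at their own pace and stop on an object; "force" is the grip in N (left out, the last holds). Time passes only in rows, so rows that do not move let the fingers close. It gives the time, the measured TCP pose, the force and the opening at its end, in the units of the state.
- observe(): the state, without advancing time (a new reading comes with each control period).
- get_image(name): name is "scene" or "side" or "wrist"; returns the picture (400x640x3 uint8, blue, green, red); there is no depth.
- camera_model(name): a dict with "K" (3x3 intrinsics, pixels), "R" (3x3) and "t" (3): a world point X has camera coordinates R X + t. Camera axes: x right, y down, z forward; pixel columns grow to the right and rows downward; lengths in m; the calibration is good to about 2 mm. A picture is of the moment at which its call begins: read the wrist's pose just before it. camera_model takes no time and is no camera call; for the wrist camera it gives the pose at the moment of the call.
- sign_off(): hands the job in, once; it reports no verdict.
The state is a dict: "clock": time; "joints": joint angles; "dq": joint speeds; "joint_efforts": joint torques, N m; "position": TCP position; "ee_rot": TCP orientation; "force": force on the tool from outside, world axes, zero at the start; "ft_torque": the same for the moment, N m; "width": opening from 0.0 (shut) to 1.0 (fully open).
Only numpy, scipy, OpenCV 4.12 (cv2) and the standard library are available. Lean on these libraries where they do the work, as an engineer would, in place of code of your own. Each camera call takes 0.05 s, during which the arm holds its last target.

## Working session

There is one attempt and no reset: what is moved stays moved. The work goes in short steps, Python scripts to look and compute and a tool call to move; the robot and the scene stay as the last step left them, time stands still between calls to the robot, and variables do not carry over. Pictures are saved under pics/ and viewed, and the job is handed in when it is done.

Besides the shell and the picture viewer there is one more tool, called after "Call:" in YAML: its name, and indented under it one key for each argument. play_rows: Moves the arm, as the interface text tells. Its arguments: {"type":"object","properties":{"rows":{"type":"array","items":{"type":"array","items":{"type":"number"}}},"force":{"type":"number"}},"required":["rows"]}

```bash
ls; mkdir -p pics
python3 - <<'E'
from cell import *
import cv2
print(observe()); print(grip_point_offset)
for n in("scene","side","wrist"):
    m=camera_model(n);print(n,m)
    cv2.imwrite(f"pics/{n}0.png",get_image(n))
E
```

```text
pics
{'clock': 0.0, 'joints': array([-1.30162904,  0.43518815,  0.02495212,  1.57409432, -0.01157866,
        1.13403923, -0.07509488]), 'dq': array([ 0.00078857, -0.00081414, -0.00116378, -0.00040964, -0.0003117 ,
       -0.00129365,  0.00068846]), 'joint_efforts': array([-1.03957907e-03, -6.67836356e+01,  9.84502137e-01, -3.14461327e+01,
       -6.05132477e-02,  4.26825334e-02,  1.68616211e-04]), 'position': array([0.22689805, 0.58179561, 0.22596747]), 'ee_rot': array([ 2.59292211e+00,  1.77199628e+00, -1.90880819e-03]), 'force': array([-0.07302893, -0.19562023, -0.52878973]), 'ft_torque': array([ 0.00882232,  0.01884771, -0.01921572]), 'width': 1.0027123232633286}
0.0188
scene {'K': array([[409.26230753,   0.        , 317.0402846 ],
       [  0.        , 409.26230753, 197.81261618],
       [  0.        ,   0.        ,   1.        ]]), 'R': array([[-0.33170292,  0.9431537 ,  0.020839  ],
       [ 0.50488009,  0.19613737, -0.84061063],
       [-0.79691233, -0.26831181, -0.54123887]]), 't': array([ 0.16059497, -0.17605829,  1.50393245])}
side {'K': array([[413.54151373,   0.        , 317.03846511],
       [  0.        , 413.54151373, 205.46283551],
       [  0.        ,   0.        ,   1.        ]]), 'R': array([[ 0.98279994, -0.18304057, -0.02450366],
       [-0.12196804, -0.54372351, -0.83035447],
       [ 0.13866534,  0.81906098, -0.55669653]]), 't': array([-0.47741181,  0.10947895,  1.00858019])}
wrist {'K': array([[319.83477743,   0.        , 315.99662472],
       [  0.        , 319.83477743, 197.66383828],
       [  0.        ,   0.        ,   1.        ]]), 'R': array([[ 0.36386373,  0.93144832, -0.00268684],
       [ 0.89798047, -0.3500205 ,  0.2666772 ],
       [ 0.24745558, -0.09944689, -0.96378216]]), 't': array([-0.62379191, -0.03399224,  0.39085471])}
```

View pics/scene0.png

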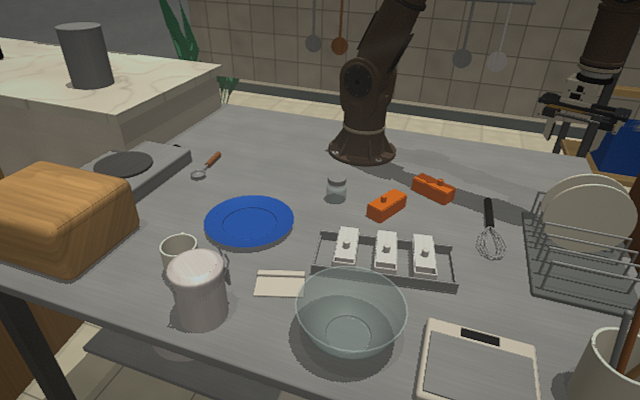

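View pics/side0.png

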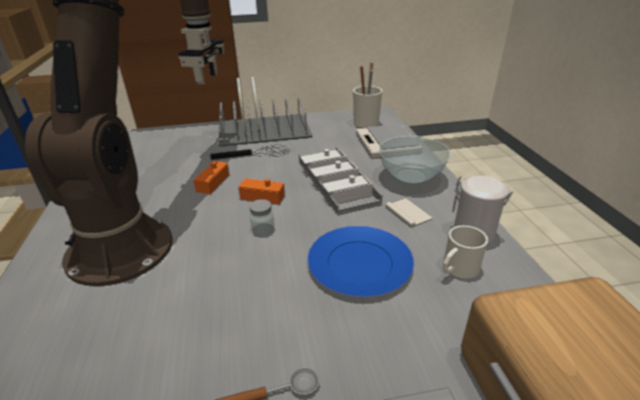

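View pics/wrist0.png

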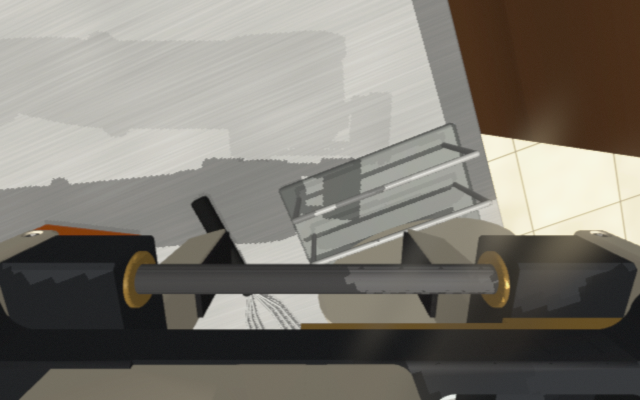

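Run:
```python
import cv2
a=cv2.imread("pics/scene0.png")[215:305,295:475];cv2.imwrite("pics/c1.png",cv2.resize(a,None,fx=4.4,fy=4.4,interpolation=cv2.INTER_CUBIC))
a=cv2.imread("pics/side0.png")[140:220,285:395];cv2.imwrite("pics/c2.png",cv2.resize(a,None,fx=7,fy=7,interpolation=cv2.INTER_CUBIC))
```

```text
(no output)
```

View pics/c1.png

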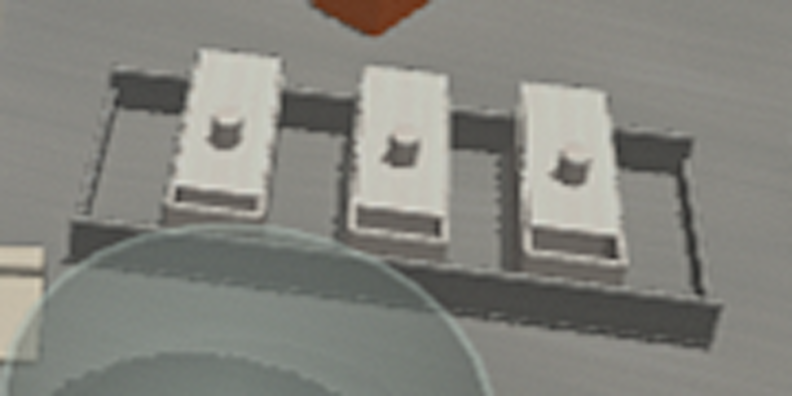

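View pics/c2.png

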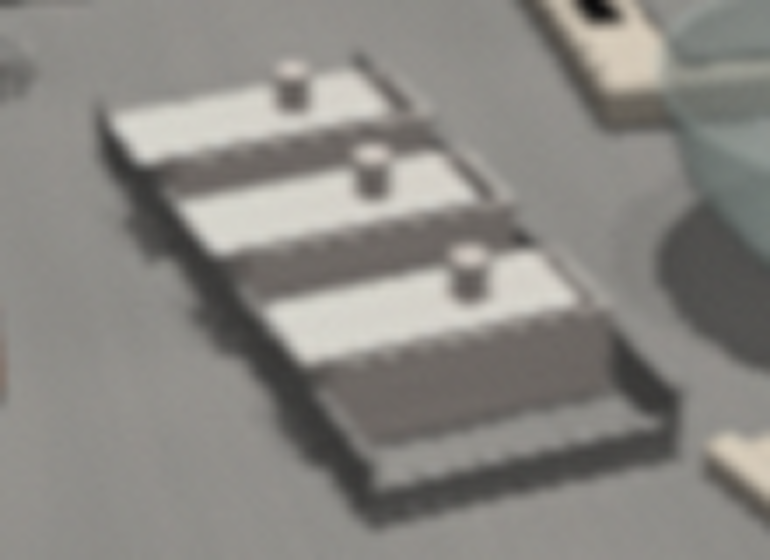

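```bash
cat > h.py <<'E'
from cell import *
import cv2, numpy as np
from scipy.spatial.transform import Rotation as Ro
def tri(obs):
    A=[];b=[]
    for n,u,v in obs:
        m=n if isinstance(n,dict) else camera_model(n);P=m["K"]@np.c_[m["R"],m["t"]]
        for r,w in((0,u),(1,v)):
            q=P[r]-w*P[2];q=q/np.linalg.norm(q[:3]);A.append(q[:3]);b.append(-q[3])
    s=np.linalg.lstsq(np.array(A),np.array(b),rcond=None);return s[0],s[1]
def onz(n,u,v,z):
    m=n if isinstance(n,dict) else camera_model(n);d=m["R"].T@np.linalg.inv(m["K"])@[u,v,1];c=-m["R"].T@m["t"]
    return c+d*(z-c[2])/d[2]
def proj(n,X):
    m=n if isinstance(n,dict) else camera_model(n);p=m["K"]@(m["R"]@np.asarray(X)+m["t"]);return p[:2]/p[2]
E
python3 - <<'E'
from h import *
S=lambda x,y:("scene",295+x/4.4,215+y/4.4)
D=lambda x,y:("side",285+x/7,140+y/7)
for n,s,d in(("left",(574,152),(292,68)),("mid",(404,133),(373,150)),("right",(228,116),(469,252))):
    print(n,tri([S(*s),D(*d)]), onz(*S(*s),.0655),onz(*D(*d),.0655))
for n,s in(("nr",(115,70)),("nl",(692,140)),("fl",(720,305)),("fr",(72,222))): print(n,onz(*S(*s),.032))
for n,s in(("nr",(372,475)),("nl",(100,105)),("fl",(360,55)),("fr",(675,400))): print(n,onz(*D(*s),.032))
pts=[(205,221),(294,221),(249,197),(249,246)]
for p in pts: print(onz("scene",*p,.02))
for p in [(308,262),(413,262),(361,228),(361,296)]: print(onz("side",*p,.02))
print(observe()["clock"])
for c in("scene","side"): print(c,"bowl",[onz(c,*p,.09) for p in ([(295,308),(407,312),(352,266)] if c=="scene" else [(378,152),(449,152)])])
E
```

```text
left (array([0.57356162, 0.29311074, 0.06427911]), array([3.36738634e-06])) [0.57703082 0.292471   0.0655    ] [0.57273166 0.29307261 0.0655    ]
mid (array([0.59087094, 0.20734012, 0.0651117 ]), array([3.28055882e-06])) [0.59316677 0.20686863 0.0655    ] [0.59032738 0.20879711 0.0655    ]
right (array([0.60907489, 0.11680472, 0.06393605]), array([2.23824846e-06])) [0.61240384 0.1168759  0.0655    ] [0.60799787 0.11578726 0.0655    ]
nr [0.55428044 0.0349451  0.032     ]
nl [0.50041459 0.35294933 0.032     ]
fl [0.62738839 0.37471722 0.032     ]
fr [0.68369246 0.05584034 0.032     ]
nr [0.5461649  0.01844813 0.032     ]
nl [0.49189206 0.34281865 0.032     ]
fl [0.62039906 0.36597679 0.032     ]
fr [0.67193423 0.04316917 0.032     ]
[ 0.60838139 -0.27048222  0.02      ]
[ 0.52419244 -0.05137224  0.02      ]
[ 0.46164482 -0.21696299  0.02      ]
[ 0.65943685 -0.11478334  0.02      ]
[ 0.43585387 -0.16000672  0.02      ]
[ 0.66414578 -0.20907203  0.02      ]
[ 0.58550174 -0.06343734  0.02      ]
[ 0.52397085 -0.28395989  0.02      ]
0.15
scene bowl [array([0.86155822, 0.0882058 , 0.09      ]), array([0.7993795, 0.2819301, 0.09     ]), array([0.71609213, 0.15590897, 0.09      ])]
side bowl [array([0.70658236, 0.19446986, 0.09      ]), array([0.90648335, 0.14696802, 0.09      ])]
```

```bash
cat >> h.py <<'E'
def plan(p,yaw=None,c=-1,smax=.048,amax=.145):
    o=observe();R=Ro.from_rotvec(o["ee_rot"]);P=o["position"].copy()
    x=np.array([np.cos(yaw),np.sin(yaw),0]);z=np.array([0,0,-1.]);T=Ro.from_matrix(np.c_[x,np.cross(z,x),z])
    d=(R.inv()*T).as_rotvec();e=np.asarray(p)-P
    n=max(int(np.ceil(np.linalg.norm(e)/smax)),int(np.ceil(np.linalg.norm(d)/amax)),1)
    print("t %.2f"%o["clock"],"pos",P.round(4),"err",e.round(4),"rot",d.round(3),"F",o["force"].round(1),"w %.3f"%o["width"],"n",n)
    for i in range(n):
        s=R.inv().apply(e/n)/.15
        print(np.r_[s.round(3),(d/n/.5).round(3),c].tolist())
        R=R*Ro.from_rotvec(d/n)
YAW=np.deg2rad(99.7)
E
python3 - <<'E'
from h import *
plan([.575,.293,.13],YAW,-1)
E
```

```text
t 0.15 pos [0.2269 0.5819 0.2261] err [ 0.3481 -0.2889 -0.0961] rot [-0.     0.001 -0.541] F [ 0.1  0.1 -0.4] w 0.999 n 10
[-0.095, 0.286, 0.064, -0.0, 0.0, -0.108, -1.0]
[-0.11, 0.281, 0.064, -0.0, 0.0, -0.108, -1.0]
[-0.125, 0.274, 0.064, -0.0, 0.0, -0.108, -1.0]
[-0.14, 0.267, 0.064, -0.0, 0.0, -0.108, -1.0]
[-0.154, 0.259, 0.064, -0.0, 0.0, -0.108, -1.0]
[-0.168, 0.25, 0.064, -0.0, 0.0, -0.108, -1.0]
[-0.181, 0.241, 0.064, -0.0, 0.0, -0.108, -1.0]
[-0.194, 0.231, 0.064, -0.0, 0.0, -0.108, -1.0]
[-0.206, 0.22, 0.064, -0.0, 0.0, -0.108, -1.0]
[-0.218, 0.208, 0.064, -0.0, 0.0, -0.108, -1.0]
```

Call:
play_rows:
  rows:
    - [-0.1, 0.285, 0.05, 0, 0, -0.11, 0.1]
    - [-0.11, 0.28, 0.05, 0, 0, -0.11, 0.1]
    - [-0.125, 0.275, 0.05, 0, 0, -0.11, 0.1]
    - [-0.14, 0.265, 0.06, 0, 0, -0.11, 0.1]
    - [-0.155, 0.26, 0.06, 0, 0, -0.11, 0.1]
  force: 4

```text
clock: 0.65
position: [0.3984, 0.4409, 0.1833]
ee_rot: [-2.296, -2.138, 0.002]
force: [-0.1, 1.3, 0.1]
width: 0.617
```

Run:
```python
from h import *
plan([.575,.293,.13],YAW,-1)
```

```text
t 0.65 pos [0.3984 0.4409 0.1833] err [ 0.1766 -0.1479 -0.0533] rot [-0.004 -0.003 -0.24 ] F [-0.1  1.3  0.1] w 0.617 n 5
[-0.18, 0.249, 0.07, -0.002, -0.001, -0.096, -1.0]
[-0.192, 0.24, 0.07, -0.002, -0.001, -0.096, -1.0]
[-0.203, 0.231, 0.07, -0.002, -0.001, -0.096, -1.0]
[-0.214, 0.221, 0.07, -0.002, -0.001, -0.096, -1.0]
[-0.224, 0.21, 0.071, -0.002, -0.001, -0.096, -1.0]
```

Call:
play_rows:
  rows:
    - [-0.18, 0.25, 0.07, 0, 0, -0.096, 0.1]
    - [-0.19, 0.24, 0.07, 0, 0, -0.096, 0.1]
    - [-0.2, 0.23, 0.07, 0, 0, -0.096, 0.1]
    - [-0.214, 0.22, 0.07, 0, 0, -0.096, 0.1]
    - [-0.22, 0.21, 0.07, 0, 0, -0.096, 0.1]

```text
clock: 1.15
position: [0.5812, 0.2884, 0.1271]
ee_rot: [-2.008, -2.409, 0.002]
force: [-0.0, 0.4, -0.1]
width: 0.45
```

Run:
```python
from h import *
plan([.575,.293,.1],YAW,-1)
for n in("scene","side"):
    im=get_image(n)
    u,v=proj(n,[.58,.25,.08]);u=int(u);v=int(v)
    cv2.imwrite(f"pics/{n}1.png",cv2.resize(im[max(0,v-75):v+75,u-100:u+100],None,fx=4,fy=4,interpolation=cv2.INTER_CUBIC))
cv2.imwrite("pics/wrist1.png",get_image("wrist"))
```

```text
t 1.15 pos [0.5812 0.2884 0.1271] err [-0.0062  0.0046 -0.0271] rot [-0.004 -0.003  0.012] F [-0.   0.4 -0.1] w 0.450 n 1
[0.037, -0.035, 0.181, -0.009, -0.007, 0.023, -1.0]
```

View pics/scene1.png

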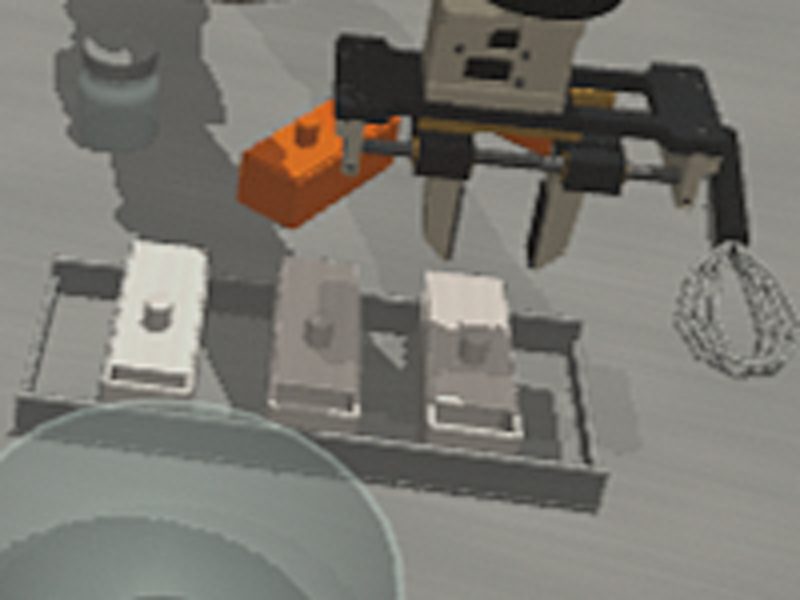

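View pics/side1.png

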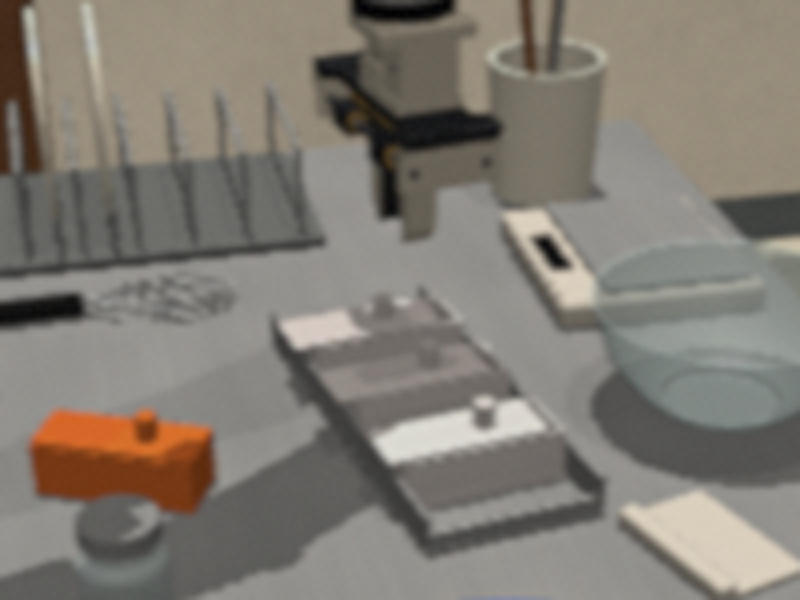

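View pics/wrist1.png

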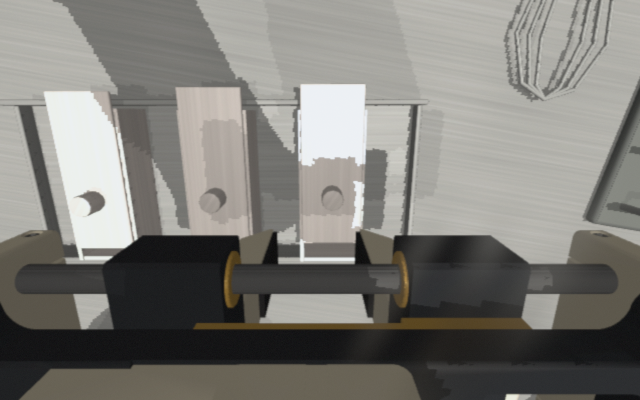

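Run:
```python
from h import *
im=cv2.imread("pics/wrist1.png")[75:265,20:440]
cv2.imwrite("pics/w1c.png",cv2.resize(im,None,fx=1.9,fy=1.9*1.5,interpolation=cv2.INTER_CUBIC)[:600])
for s,n in(((332,191),"L"),((209,196),"M"),((83,203),"R")): print(n,onz("wrist",*s,.0655))
# side edges of the left lid top z .0475
for p in((302,86),(364,86),(178,88),(240,88),(45,93),(107,93)): print(p,onz("wrist",*p,.0475))
for p in((0,103),(427,102)): print(p,onz("wrist",*p,.032))
```

```text
L [0.56494505 0.29307325 0.0655    ]
M [0.58342209 0.20782096 0.0655    ]
R [0.60393983 0.1196665  0.0655    ]
(302, 86) [0.49814843 0.26006551 0.0475    ]
(364, 86) [0.49072956 0.30294156 0.0475    ]
(178, 88) [0.51432917 0.17435948 0.0475    ]
(240, 88) [0.5068948  0.21732405 0.0475    ]
(45, 93) [0.53370774 0.08199728 0.0475    ]
(107, 93) [0.52623991 0.1251527  0.0475    ]
(0, 103) [0.54824618 0.03554463 0.032     ]
(427, 102) [0.49234534 0.35429072 0.032     ]
```

View pics/w1c.png

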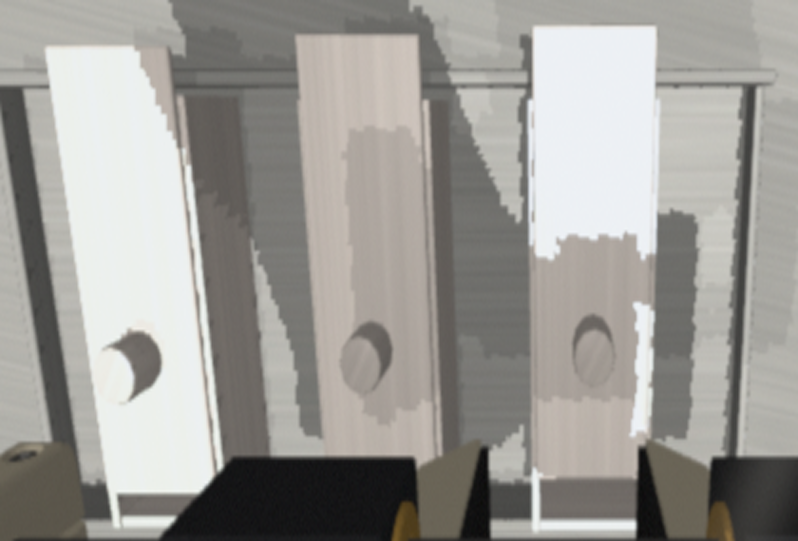

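Run:
```python
from h import *
W=camera_model("wrist")
S=lambda x,y:("scene",295+x/4.4,215+y/4.4)
D=lambda x,y:("side",285+x/7,140+y/7)
for s,n,a,b in(((332.6,201),"L",(574,152),(292,68)),((210,203.4),"M",(404,133),(373,150)),((82.6,206.6),"R",(228,116),(469,252))): print(n,onz("wrist",*s,.0655),tri([(W,*s),S(*a),D(*b)]))
plan([.572,.293,.09],YAW,.1)
```

```text
L [0.57208042 0.29483882 0.0655    ] (array([0.57310336, 0.29399587, 0.06388318]), array([5.90024003e-06]))
M [0.5887629  0.20898567 0.0655    ] (array([0.5901415 , 0.20789937, 0.06443261]), array([5.94234659e-06]))
R [0.60671718 0.11933915 0.0655    ] (array([0.60850907, 0.11709319, 0.06333317]), array([3.87041547e-06]))
t 1.30 pos [0.5825 0.2851 0.1262] err [-0.0105  0.0079 -0.0362] rot [-0.005 -0.001  0.003] F [-0.2  0.9 -0. ] w 0.453 n 1
[0.064, -0.059, 0.242, -0.01, -0.001, 0.005, 0.1]
```

Call:
play_rows:
  rows:
    - [0.064, -0.059, 0.1, -0.01, 0, 0.005, 0.1]
    - [0, 0, 0.15, 0, 0, 0, 0.1]
    - [0, 0, 0, 0, 0, 0, 0.1]

```text
clock: 1.6
position: [0.5704, 0.2954, 0.0881]
ee_rot: [-2.025, -2.399, -0.002]
force: [-0.2, 0.0, -0.5]
width: 0.447
```

Run:
```python
from h import *
plan([.573,.294,.053],YAW,.1,smax=.02)
```

```text
t 1.60 pos [0.5704 0.2954 0.0881] err [ 0.0026 -0.0014 -0.0351] rot [-0.    -0.003 -0.001] F [-0.2  0.  -0.5] w 0.447 n 2
[-0.006, 0.008, 0.117, -0.0, -0.003, -0.001, 0.1]
[-0.006, 0.008, 0.117, -0.0, -0.003, -0.001, 0.1]
```

Call:
play_rows:
  rows:
    - [-0.006, 0.01, 0.11, 0, 0, 0, 0.1]
    - [-0.004, 0.006, 0.1, 0, 0, 0, 0.1]
    - [0, 0, 0, 0, 0, 0, 0.1]
    - [0, 0, 0, 0, 0, 0, 0.1]

```text
clock: 2.0
position: [0.5718, 0.2985, 0.0584]
ee_rot: [-2.02, -2.402, -0.006]
force: [0.4, -0.0, 0.0]
width: 0.448
```

Run:
```python
from h import *
plan([.573,.294,.053],YAW,.1,smax=.02)
cv2.imwrite("pics/wrist2.png",get_image("wrist"))
im=get_image("side");u,v=proj("side",[.573,.294,.06]).astype(int)
cv2.imwrite("pics/side2.png",cv2.resize(im[v-40:v+40,u-50:u+50],None,fx=7,fy=7,interpolation=cv2.INTER_CUBIC))
```

```text
t 2.00 pos [0.5718 0.2985 0.0584] err [ 0.0012 -0.0045 -0.0054] rot [ 0.001 -0.005  0.003] F [ 0.4 -0.   0. ] w 0.448 n 1
[-0.031, 0.003, 0.036, 0.001, -0.01, 0.006, 0.1]
```

View pics/side2.png

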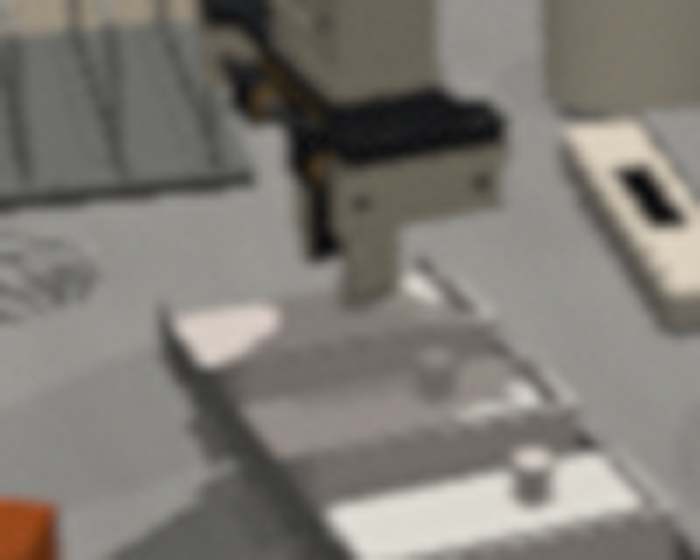

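View pics/wrist2.png

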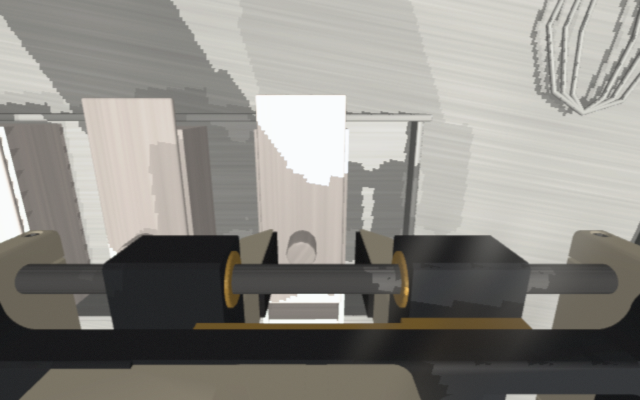

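Run:
```python
from h import *
print(onz("wrist",302,252,.0655))
plan([.573,.294,.053],YAW,.1,smax=.02)
```

```text
[0.57275524 0.29081914 0.0655    ]
t 2.10 pos [0.5719 0.2984 0.0586] err [ 0.0011 -0.0044 -0.0056] rot [ 0.001 -0.005  0.003] F [-0.2 -0.5  0. ] w 0.446 n 1
[-0.031, 0.002, 0.037, 0.002, -0.01, 0.006, 0.1]
```

Call:
play_rows:
  rows:
    - [-0.043, 0.004, 0.03, 0, -0.01, 0.006, 0.1]
    - [0, 0, 0, 0, 0, 0, 0.5]
    - [0, 0, 0, 0, 0, 0, 1]
    - [0, 0, 0, 0, 0, 0, 1]
  force: 5

```text
clock: 2.5
position: [0.5749, 0.2917, 0.0556]
ee_rot: [2.026, 2.399, 0.005]
force: [-0.1, -0.4, 0.1]
width: 0.237
```

Call:
play_rows:
  rows:
    - [0, 0, 0, 0, 0, 0, 1]
    - [0, 0, 0, 0, 0, 0, 1]

```text
clock: 2.7
position: [0.575, 0.2911, 0.0557]
ee_rot: [2.026, 2.398, 0.004]
force: [0.3, 0.4, -1.4]
width: 0.169
```

Run:
```python
from h import *
plan([.573,.294,.053],YAW,.1,smax=.02)
```

```text
t 2.70 pos [0.575  0.2911 0.0557] err [-0.002   0.0029 -0.0027] rot [ 0.004  0.    -0.001] F [ 0.3  0.4 -1.4] w 0.169 n 1
[0.022, -0.01, 0.018, 0.007, 0.0, -0.003, 0.1]
```

Call:
play_rows:
  rows:
    - [0, 0.03, 0, 0, 0, 0, 1]
    - [0, 0.03, 0, 0, 0, 0, 1]

```text
clock: 2.9
position: [0.5834, 0.2925, 0.0556]
ee_rot: [2.026, 2.399, 0.002]
force: [-0.7, 0.5, 0.4]
width: 0.174
```

Call:
play_rows:
  rows:
    - [0, 0.03, 0, 0, 0, 0, 1]
    - [0, 0.03, 0, 0, 0, 0, 1]

```text
clock: 3.1
position: [0.5929, 0.2941, 0.0556]
ee_rot: [2.026, 2.399, 0.001]
force: [-5.5, -1.8, 2.1]
width: 0.171
```

Call:
play_rows:
  rows:
    - [0, 0.03, 0, 0, 0, 0, 1]
    - [0, 0, 0, 0, 0, 0, 1]

```text
clock: 3.3
position: [0.5967, 0.295, 0.0551]
ee_rot: [-2.026, -2.4, 0.003]
force: [-1.1, -1.0, 2.1]
width: 0.169
```

Call:
play_rows:
  rows:
    - [0, 0.02, 0, 0, 0, 0, 1]
    - [0, 0.02, 0, 0, 0, 0, 1]

```text
clock: 3.5
position: [0.6, 0.2956, 0.0543]
ee_rot: [-2.024, -2.399, 0.01]
force: [-6.2, -1.5, 2.4]
width: 0.175
```

Run:
```python
from h import *
plan([.573,.294,.053],YAW,.1,smax=.02)
im=get_image("wrist")
cv2.imwrite("pics/wrist3.png",cv2.resize(im[80:320,150:470],None,fx=2.4,fy=2.4))
im=get_image("scene");u,v=proj("scene",[.6,.26,.06]).astype(int)
cv2.imwrite("pics/scene3.png",cv2.resize(im[v-40:v+40,u-50:u+50],None,fx=7,fy=7,interpolation=cv2.INTER_CUBIC))
```

```text
t 3.50 pos [0.6    0.2956 0.0543] err [-0.027  -0.0016 -0.0013] rot [-0.007  0.002 -0.   ] F [-6.2 -1.5  2.4] w 0.175 n 2
[0.01, -0.09, 0.005, -0.007, 0.002, -0.0, 0.1]
[0.01, -0.09, 0.005, -0.007, 0.002, -0.0, 0.1]
```

View pics/wrist3.png

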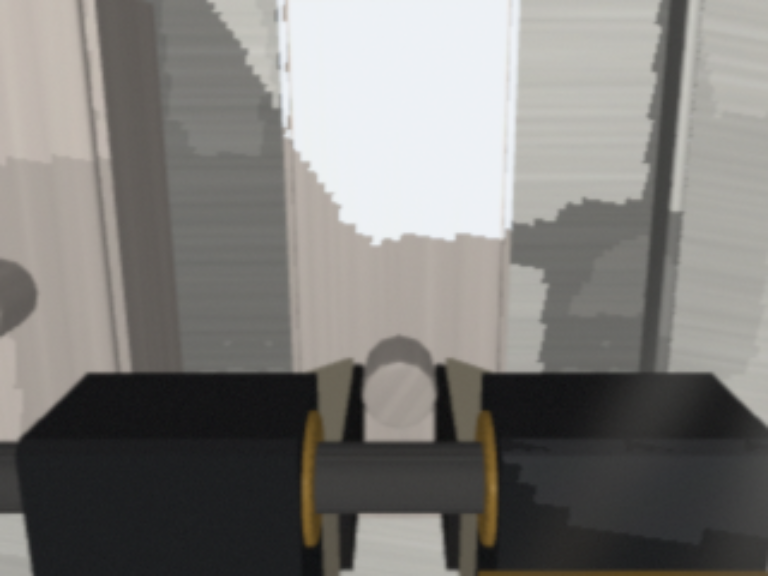

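View pics/scene3.png

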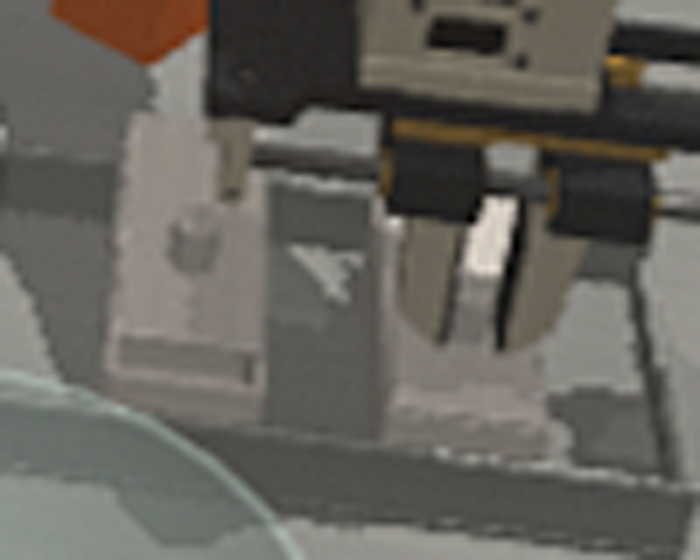

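Run:
```python
from h import *
print(onz("wrist",316.7,244.6,.0655), observe()["position"],observe()["force"])
```

```text
[0.59393498 0.29452125 0.0655    ] [0.60026658 0.29558884 0.05423436] [-5.03231574 -3.10050031  1.69819886]
```

Call:
play_rows:
  rows:
    - [0, -0.04, 0, 0, 0, 0, 1]
    - [0, -0.04, 0, 0, 0, 0, 1]
    - [0, -0.03, 0, 0, 0, 0, 1]
    - [0, -0.03, 0, 0, 0, 0, 1]

```text
clock: 4.0
position: [0.5806, 0.2922, 0.0544]
ee_rot: [-2.026, -2.4, 0.004]
force: [1.1, -0.6, -1.8]
width: 0.169
```

Call:
play_rows:
  rows:
    - [0, -0.02, 0, 0, 0, 0, 1]
    - [0, -0.02, 0, 0, 0, 0, 1]

```text
clock: 4.2
position: [0.5739, 0.2911, 0.0544]
ee_rot: [-2.026, -2.4, 0.004]
force: [0.3, -0.4, -2.2]
width: 0.168
```

Call:
play_rows:
  rows:
    - [0, -0.02, 0, 0, 0, 0, 1]
    - [0, -0.02, 0, 0, 0, 0, 1]

```text
clock: 4.4
position: [0.5677, 0.29, 0.0544]
ee_rot: [-2.026, -2.4, 0.003]
force: [0.9, -0.3, -4.0]
width: 0.171
```

Run:
```python
from h import *
plan([.573,.294,.055],YAW,1,smax=.02)
im=get_image("wrist")
cv2.imwrite("pics/wrist4.png",cv2.resize(im[80:320,150:470],None,fx=2.4,fy=2.4))
```

```text
t 4.40 pos [0.5677 0.29   0.0544] err [0.0053 0.004  0.0006] rot [-0.002  0.001 -0.001] F [ 0.9 -0.3 -4. ] w 0.171 n 1
[0.02, 0.039, -0.004, -0.003, 0.002, -0.001, 1.0]
```

View pics/wrist4.png

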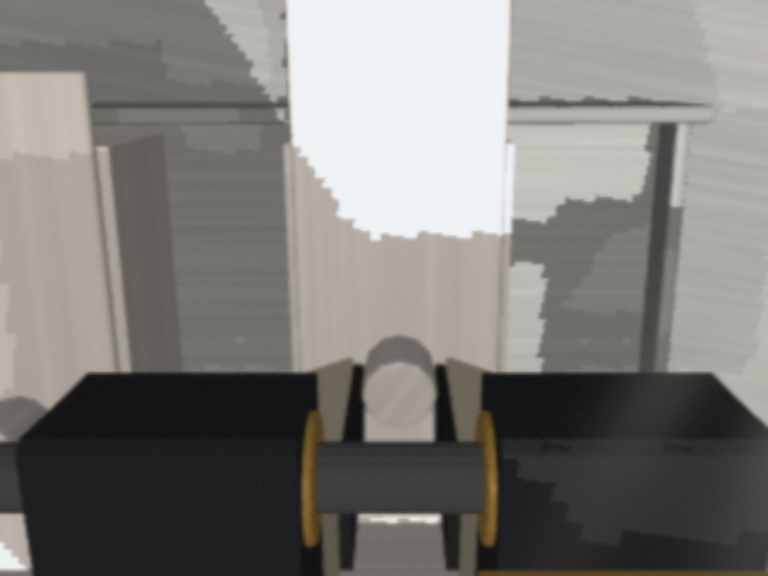

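Call:
play_rows:
  rows:
    - [0, -0.02, 0, 0, 0, 0, 1]
    - [0, -0.02, 0, 0, 0, 0, 1]

```text
clock: 4.65
position: [0.5628, 0.2892, 0.0549]
ee_rot: [2.026, 2.4, 0.001]
force: [6.3, 2.5, -1.7]
width: 0.173
```

Call:
play_rows:
  rows:
    - [0, -0.02, 0, 0, 0, 0, 1]
    - [0, -0.02, 0, 0, 0, 0, 1]

```text
clock: 4.85
position: [0.5601, 0.2888, 0.056]
ee_rot: [2.025, 2.396, 0.01]
force: [6.3, 1.2, -5.0]
width: 0.169
```

Call:
play_rows:
  rows:
    - [0, -0.02, 0, 0, 0, 0, 1]
    - [0, -0.02, 0, 0, 0, 0, 1]

```text
clock: 5.05
position: [0.5573, 0.2883, 0.0572]
ee_rot: [2.024, 2.392, 0.02]
force: [6.2, 1.0, -3.5]
width: 0.168
```

Run:
```python
from h import *
plan([.573,.294,.055],YAW,1,smax=.02)
im=get_image("wrist")
cv2.imwrite("pics/wrist5.png",cv2.resize(im[80:320,150:470],None,fx=2.4,fy=2.4))
```

```text
t 5.05 pos [0.5573 0.2883 0.0572] err [ 0.0157  0.0057 -0.0022] rot [ 0.015 -0.002 -0.003] F [ 6.2  1.  -3.5] w 0.168 n 1
[0.02, 0.109, 0.017, 0.029, -0.004, -0.006, 1.0]
```

View pics/wrist5.png

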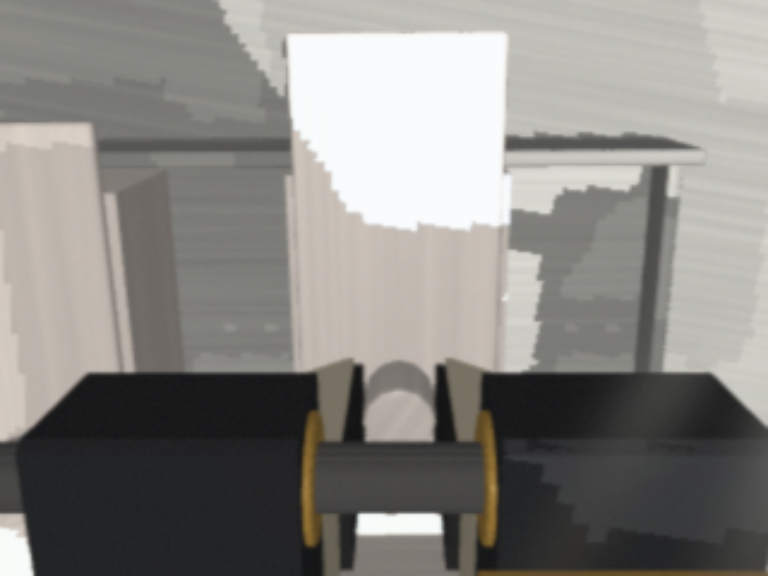

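Run:
```python
from h import *
print(onz("wrist",316.7,80+415/2.4,.0655), observe()["position"],observe()["force"])
S=lambda x,y:(150+x/2.4,80+y/2.4)
print("lid edge",onz("wrist",*S(397,33),.0475),"box edge L",onz("wrist",*S(287,176),.044),onz("wrist",*S(508,174),.044),"wall",onz("wrist",*S(610,155),.032),onz("wrist",*S(200,143),.032))
```

```text
[0.55642808 0.28812783 0.0655    ] [0.55705692 0.2882715  0.05729836] [ 5.49373527  0.83325472 -3.157817  ]
lid edge [0.47976164 0.27464005 0.0475    ] box edge L [0.51350417 0.25550346 0.044     ] [0.50496115 0.30383035 0.044     ] wall [0.49801555 0.32864759 0.032     ] [0.5112007  0.23296123 0.032     ]
```

Call:
play_rows:
  rows:
    - [0, 0, 0, 0, 0, 0, 0.1]
    - [0, 0, 0, 0, 0, 0, 0.1]
    - [0, 0, -0.1, 0.02, 0, 0, 0.1]
    - [0, 0, -0.15, 0, 0, 0, 0.1]
    - [-0.1, 0.05, 0, 0, 0, 0, 0.1]

```text
clock: 5.6
position: [0.563, 0.2773, 0.0959]
ee_rot: [-2.021, -2.401, -0.004]
force: [0.4, -0.2, -0.2]
width: 0.444
```

Run:
```python
from h import *
plan([.590,.208,.09],YAW,.1)
im=get_image("wrist")
cv2.imwrite("pics/wrist6.png",cv2.resize(im[60:320,50:470],None,fx=1.9,fy=1.9))
im=get_image("scene");u,v=proj("scene",[.6,.26,.06]).astype(int)
cv2.imwrite("pics/scene6.png",cv2.resize(im[v-40:v+40,u-50:u+50],None,fx=7,fy=7,interpolation=cv2.INTER_CUBIC))
```

```text
t 5.60 pos [0.563  0.2773 0.0959] err [ 0.027  -0.0693 -0.0059] rot [-0.    -0.004  0.002] F [ 0.4 -0.2 -0.2] w 0.444 n 2
[-0.243, 0.049, 0.019, -0.0, -0.004, 0.002, 0.1]
[-0.243, 0.05, 0.019, -0.0, -0.004, 0.002, 0.1]
```

View pics/wrist6.png

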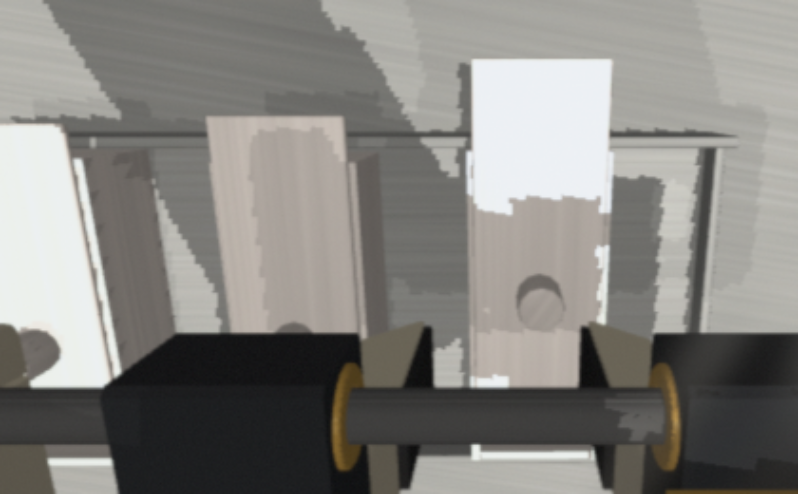

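View pics/scene6.png

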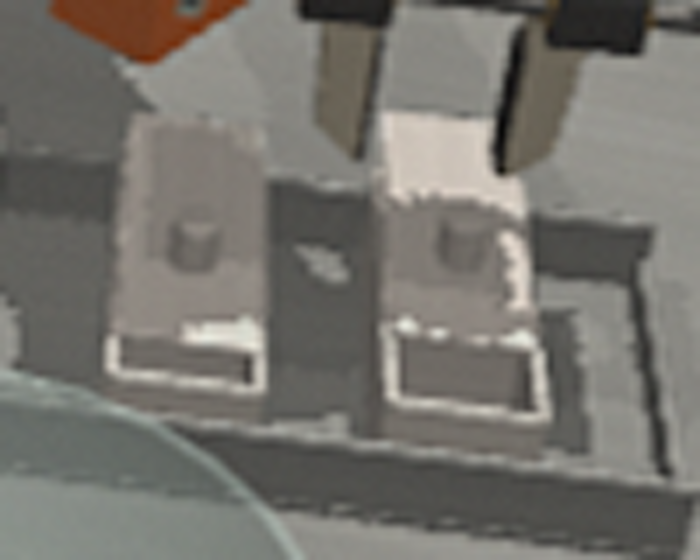

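Call:
play_rows:
  rows:
    - [-0.22, 0.05, 0.02, 0, 0, 0, 0.1]
    - [-0.2, 0.04, 0.02, 0, 0, 0, 0.1]
    - [0, 0, 0, 0, 0, 0, 0.1]

```text
clock: 6.0
position: [0.5872, 0.2093, 0.0846]
ee_rot: [-2.029, -2.395, 0.008]
force: [0.5, -0.7, 0.3]
width: 0.45
```

Run:
```python
from h import *
im=get_image("wrist")
plan([.590,.208,.055],YAW,.1,smax=.02)
cv2.imwrite("pics/wrist7.png",cv2.resize(im[60:320,50:470],None,fx=1.9,fy=1.9))
```

```text
t 6.05 pos [0.5863 0.2117 0.0846] err [ 0.0037 -0.0037 -0.0296] rot [-0.006  0.    -0.003] F [-0.1  0.1  0.6] w 0.451 n 2
[-0.014, 0.011, 0.099, -0.006, 0.0, -0.003, 0.1]
[-0.014, 0.01, 0.099, -0.006, 0.0, -0.003, 0.1]
```

View pics/wrist7.png

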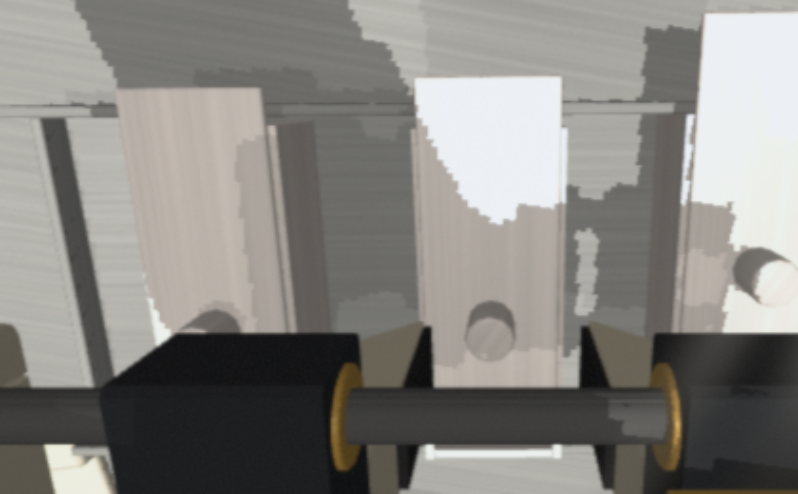

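Call:
play_rows:
  rows:
    - [-0.02, 0.015, 0.1, -0.006, 0, 0, 0.1]
    - [-0.012, 0.012, 0.1, 0, 0, 0, 0.1]
    - [0, 0, 0, 0, 0, 0, 0.1]

```text
clock: 6.35
position: [0.5891, 0.2099, 0.0521]
ee_rot: [-2.024, -2.396, 0.005]
force: [-0.3, 0.6, 0.7]
width: 0.45
```

Run:
```python
from h import *
plan([.590,.208,.055],YAW,.1,smax=.02)
im=get_image("wrist")
cv2.imwrite("pics/wrist8.png",cv2.resize(im[60:320,50:470],None,fx=1.9,fy=1.9))
```

```text
t 6.35 pos [0.5891 0.2099 0.0521] err [ 0.0009 -0.0019  0.0029] rot [-0.005 -0.002 -0.001] F [-0.3  0.6  0.7] w 0.450 n 1
[-0.014, 0.004, -0.02, -0.011, -0.004, -0.003, 0.1]
```

View pics/wrist8.png

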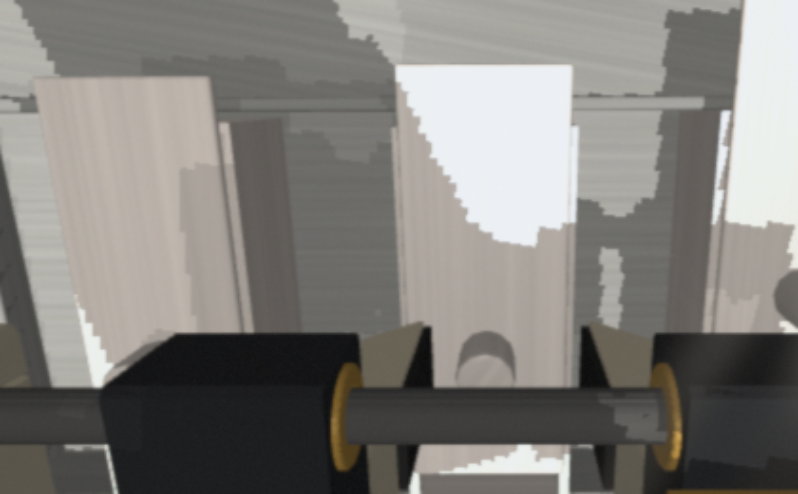

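Call:
play_rows:
  rows:
    - [-0.03, 0.005, -0.015, -0.01, 0, 0, 0.1]
    - [0, 0, 0, 0, 0, 0, 0.6]
    - [0, 0, 0, 0, 0, 0, 1]
    - [0, 0, 0, 0, 0, 0, 1]
    - [0, 0, 0, 0, 0, 0, 1]
  force: 5

```text
clock: 6.9
position: [0.5914, 0.2071, 0.0573]
ee_rot: [-2.025, -2.402, -0.006]
force: [-0.4, -2.7, -1.2]
width: 0.171
```

Call:
play_rows:
  rows:
    - [0, 0, 0, 0, 0, 0, 1]
    - [0, 0.03, 0, 0, 0, 0, 1]
    - [0, 0.03, 0, 0, 0, 0, 1]

```text
clock: 7.2
position: [0.5991, 0.2081, 0.0566]
ee_rot: [-2.024, -2.401, -0.002]
force: [-0.9, -2.2, 0.1]
width: 0.17
```

Call:
play_rows:
  rows:
    - [0, 0.02, 0, 0, 0, 0, 1]
    - [0, 0.02, 0, 0, 0, 0, 1]

```text
clock: 7.4
position: [0.606, 0.2092, 0.0566]
ee_rot: [-2.024, -2.401, -0.002]
force: [-1.0, -0.7, 0.6]
width: 0.171
```

Call:
play_rows:
  rows:
    - [0, 0.02, 0, 0, 0, 0, 1]
    - [0, 0.02, 0, 0, 0, 0, 1]

```text
clock: 7.6
position: [0.6109, 0.2102, 0.0562]
ee_rot: [-2.023, -2.399, 0.002]
force: [-6.4, -1.0, 1.9]
width: 0.167
```

Call:
play_rows:
  rows:
    - [0, 0.02, 0, 0, 0, 0, 1]
    - [0, 0.02, 0, 0, 0, 0, 1]

```text
clock: 7.8
position: [0.6138, 0.2107, 0.0552]
ee_rot: [-2.02, -2.397, 0.011]
force: [-6.6, -2.0, 2.4]
width: 0.172
```

Stopped against the shut end. Check, then pull back.

Run:
```python
from h import *
plan([.590,.208,.055],YAW,.1,smax=.02)
im=get_image("wrist")
im2=get_image("scene");u,v=proj("scene",[.62,.2,.06]).astype(int)
a=cv2.resize(im[80:320,150:470],(400,300)); b=cv2.resize(im2[v-30:v+30,u-40:u+40],(400,300),interpolation=cv2.INTER_CUBIC)
cv2.imwrite("pics/m9.png",np.hstack([a,b]))
```

```text
t 7.80 pos [0.6138 0.2107 0.0552] err [-0.0238 -0.0027 -0.0002] rot [-0.01  -0.001  0.001] F [-6.6 -2.   2.4] w 0.172 n 2
[0.005, -0.08, 0.002, -0.01, -0.001, 0.001, 0.1]
[0.005, -0.08, 0.001, -0.01, -0.001, 0.001, 0.1]
```

View pics/m9.png

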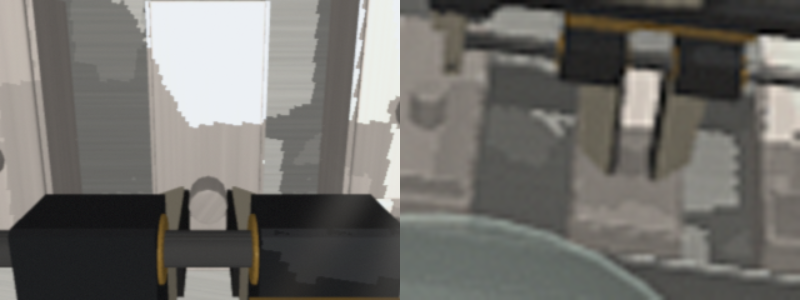

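Call:
play_rows:
  rows:
    - [0, -0.03, 0, -0.01, 0, 0, 1]
    - [0, -0.03, 0, -0.005, 0, 0, 1]
    - [0, -0.03, 0, 0, 0, 0, 1]
    - [0, -0.03, 0, 0, 0, 0, 1]

```text
clock: 8.3
position: [0.5972, 0.2082, 0.0554]
ee_rot: [-2.025, -2.402, -0.004]
force: [1.6, -0.5, -2.9]
width: 0.17
```

Call:
play_rows:
  rows:
    - [0, -0.03, 0, 0, 0, 0, 1]
    - [0, -0.03, 0, 0, 0, 0, 1]

```text
clock: 8.5
position: [0.5876, 0.2065, 0.0554]
ee_rot: [2.025, 2.402, 0.004]
force: [1.1, -1.1, -2.0]
width: 0.171
```

Call:
play_rows:
  rows:
    - [0, -0.03, 0, 0, 0, 0, 1]
    - [0, -0.03, 0, 0, 0, 0, 1]

```text
clock: 8.7
position: [0.5779, 0.2049, 0.0554]
ee_rot: [2.024, 2.402, 0.004]
force: [0.2, -0.2, -3.1]
width: 0.17
```

Call:
play_rows:
  rows:
    - [0, -0.03, 0, 0, 0, 0, 1]
    - [0, -0.03, 0, 0, 0, 0, 1]

```text
clock: 8.9
position: [0.5681, 0.2034, 0.0553]
ee_rot: [-2.024, -2.402, -0.004]
force: [1.5, -0.8, -3.4]
width: 0.17
```

Call:
play_rows:
  rows:
    - [0, -0.02, 0, 0, 0, 0, 1]
    - [0, -0.02, 0, 0, 0, 0, 1]

```text
clock: 9.1
position: [0.5614, 0.2024, 0.0554]
ee_rot: [-2.024, -2.402, -0.005]
force: [0.7, -0.1, -4.1]
width: 0.175
```

Call:
play_rows:
  rows:
    - [0, -0.02, 0, 0, 0, 0, 1]
    - [0, -0.02, 0, 0, 0, 0, 1]

```text
clock: 9.3
position: [0.5585, 0.2019, 0.0565]
ee_rot: [2.022, 2.399, 0.013]
force: [6.9, 1.0, -2.5]
width: 0.17
```

Call:
play_rows:
  rows:
    - [0, -0.02, 0, 0, 0, 0, 1]
    - [0, -0.02, 0, 0, 0, 0, 1]

```text
clock: 9.5
position: [0.5566, 0.2016, 0.058]
ee_rot: [2.02, 2.395, 0.025]
force: [6.2, 0.1, -2.8]
width: 0.17
```

Run:
```python
from h import *
plan([.590,.208,.055],YAW,.1,smax=.02)
im=get_image("wrist")
cv2.imwrite("pics/wrist10.png",cv2.resize(im[60:320,150:470],None,fx=2.3,fy=2.3))
```

```text
t 9.50 pos [0.5566 0.2016 0.058 ] err [ 0.0334  0.0064 -0.003 ] rot [ 0.017 -0.004  0.   ] F [ 6.2  0.1 -2.8] w 0.170 n 2
[0.002, 0.113, 0.012, 0.017, -0.004, 0.0, 0.1]
[0.002, 0.113, 0.011, 0.017, -0.004, 0.0, 0.1]
```

View pics/wrist10.png

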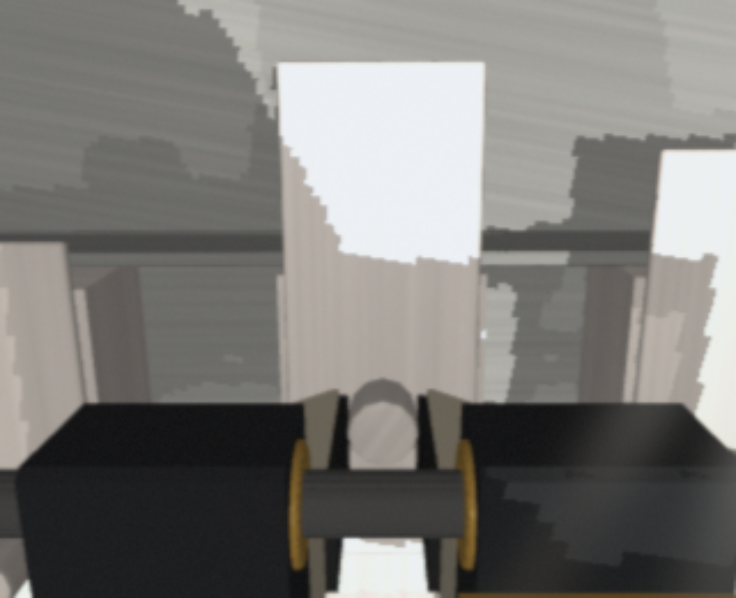

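Call:
play_rows:
  rows:
    - [0, 0, 0, 0, 0, 0, 0.1]
    - [0, 0, 0, 0, 0, 0, 0.1]
    - [0, 0, -0.1, 0.02, 0, 0, 0.1]
    - [0, 0, -0.15, 0.01, 0, 0, 0.1]
    - [-0.1, 0.1, 0, 0, 0, 0, 0.1]

```text
clock: 10.05
position: [0.5697, 0.1919, 0.0968]
ee_rot: [-2.016, -2.401, -0.003]
force: [0.8, 1.1, -0.4]
width: 0.451
```

Run:
```python
from h import *
print(onz("wrist",150+383/2.3,60+440/2.3,.0655))
S=lambda x,y:(150+x/2.3,60+y/2.3)
plan([.607,.118,.085],YAW,.1)
```

```text
[0.58628312 0.19487493 0.0655    ]
t 10.05 pos [0.5697 0.1919 0.0968] err [ 0.0373 -0.0739 -0.0118] rot [-0.003 -0.006  0.005] F [ 0.8  1.1 -0.4] w 0.451 n 2
[-0.264, 0.08, 0.038, -0.003, -0.006, 0.005, 0.1]
[-0.264, 0.08, 0.038, -0.003, -0.006, 0.005, 0.1]
```

Call:
play_rows:
  rows:
    - [-0.24, 0.08, 0.03, 0, -0.006, 0.005, 0.1]
    - [-0.22, 0.075, 0.03, 0, 0, 0, 0.1]
    - [0, 0, 0, 0, 0, 0, 0.1]
    - [0, 0, 0, 0, 0, 0, 0.1]

```text
clock: 10.45
position: [0.6066, 0.1256, 0.0883]
ee_rot: [-2.021, -2.401, -0.001]
force: [0.5, 0.2, -0.5]
width: 0.449
```

Run:
```python
from h import *
plan([.607,.118,.056],YAW,.1,smax=.02)
im=get_image("wrist")
cv2.imwrite("pics/wrist11.png",cv2.resize(im[60:320,50:470],None,fx=1.9,fy=1.9))
```

```text
t 10.45 pos [0.6066 0.1256 0.0883] err [ 0.0004 -0.0076 -0.0323] rot [-0.001 -0.003  0.002] F [ 0.5  0.2 -0.5] w 0.449 n 2
[-0.025, -0.003, 0.108, -0.001, -0.003, 0.002, 0.1]
[-0.025, -0.003, 0.108, -0.001, -0.003, 0.002, 0.1]
```

View pics/wrist11.png

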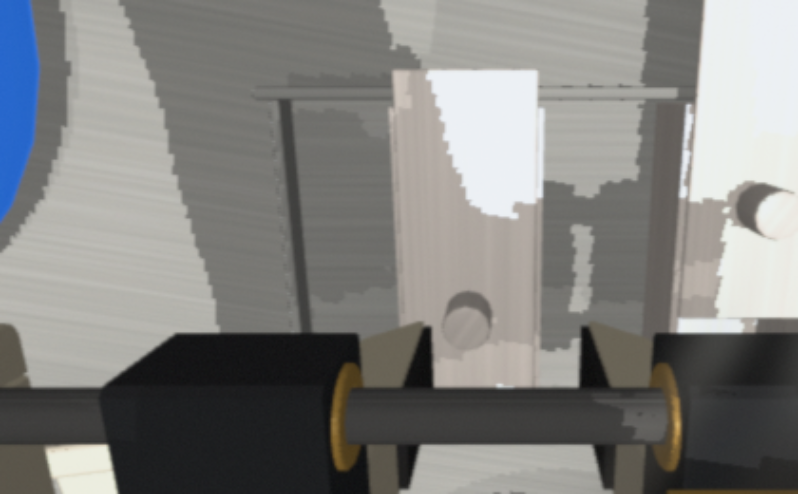

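Call:
play_rows:
  rows:
    - [-0.04, 0.004, 0.08, 0, 0, 0, 0.1]
    - [-0.028, 0.004, 0.06, 0, 0, 0, 0.1]
    - [0, 0, 0.05, 0, 0, 0, 0.1]
    - [0, 0, 0, 0, 0, 0, 0.1]

```text
clock: 10.9
position: [0.6078, 0.1175, 0.0568]
ee_rot: [-2.015, -2.404, 0.0]
force: [-0.3, 0.4, 0.2]
width: 0.449
```

Run:
```python
from h import *
plan([.607,.116,.055],YAW,.1,smax=.02)
im=get_image("wrist")
cv2.imwrite("pics/wrist12.png",cv2.resize(im[60:320,50:470],None,fx=1.9,fy=1.9))
```

```text
t 10.90 pos [0.6078 0.1175 0.0568] err [-0.0008 -0.0015 -0.0018] rot [-0.003 -0.004  0.006] F [-0.3  0.4  0.2] w 0.449 n 1
[-0.009, -0.007, 0.012, -0.006, -0.007, 0.012, 0.1]
```

View pics/wrist12.png

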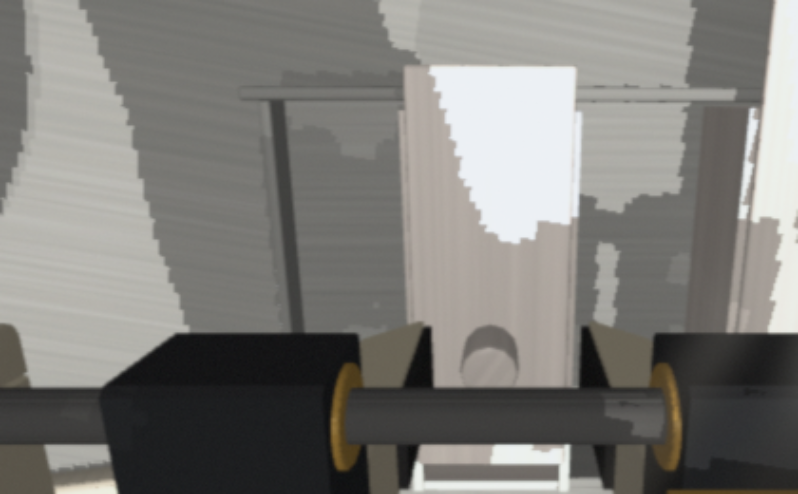

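Knob at col ~489 vs finger centre ~505: about 4 mm to tool −x. Close and push.

Call:
play_rows:
  rows:
    - [-0.026, 0, 0.01, 0, -0.005, 0.01, 0.1]
    - [0, 0, 0, 0, 0, 0, 0.6]
    - [0, 0, 0, 0, 0, 0, 1]
    - [0, 0, 0, 0, 0, 0, 1]
    - [0, 0, 0, 0, 0, 0, 1]
  force: 5

```text
clock: 11.45
position: [0.6093, 0.114, 0.0566]
ee_rot: [-2.023, -2.402, 0.001]
force: [-0.1, -2.2, -2.5]
width: 0.171
```

Call:
play_rows:
  rows:
    - [0, 0, 0, 0, 0, 0, 1]
    - [0, 0.03, 0, 0, 0, 0, 1]
    - [0, 0.03, 0, 0, 0, 0, 1]

```text
clock: 11.75
position: [0.6175, 0.1149, 0.0563]
ee_rot: [-2.023, -2.401, 0.004]
force: [-0.3, -0.0, -0.5]
width: 0.167
```

Call:
play_rows:
  rows:
    - [0, 0.02, 0, 0, 0, 0, 1]
    - [0, 0.02, 0, 0, 0, 0, 1]

```text
clock: 11.95
position: [0.6236, 0.1161, 0.0561]
ee_rot: [-2.022, -2.4, 0.005]
force: [-4.4, -0.4, 2.3]
width: 0.173
```

Call:
play_rows:
  rows:
    - [0, 0.02, 0, 0, 0, 0, 1]
    - [0, 0.02, 0, 0, 0, 0, 1]

```text
clock: 12.15
position: [0.6272, 0.1171, 0.0554]
ee_rot: [-2.019, -2.397, 0.012]
force: [-6.1, -1.2, 1.6]
width: 0.17
```

Call:
play_rows:
  rows:
    - [0, 0.02, 0, 0, 0, 0, 1]
    - [0, 0.02, 0, 0, 0, 0, 1]

```text
clock: 12.35
position: [0.6302, 0.1176, 0.0545]
ee_rot: [-2.016, -2.394, 0.02]
force: [-5.5, -1.5, 1.7]
width: 0.174
```

Run:
```python
from h import *
plan([.590,.108,.055],YAW,.1,smax=.02)
im=get_image("wrist")
im2=get_image("scene");u,v=proj("scene",[.62,.11,.06]).astype(int)
a=cv2.resize(im[80:320,150:470],(400,300)); b=cv2.resize(im2[v-30:v+30,u-40:u+40],(400,300),interpolation=cv2.INTER_CUBIC)
cv2.imwrite("pics/r13.png",np.hstack([a,b]))
```

```text
t 12.35 pos [0.6302 0.1176 0.0545] err [-0.0402 -0.0096  0.0005] rot [-0.017 -0.     0.002] F [-5.5 -1.5  1.7] w 0.174 n 3
[-0.006, -0.092, 0.0, -0.011, -0.0, 0.001, 0.1]
[-0.006, -0.092, -0.0, -0.011, -0.0, 0.001, 0.1]
[-0.006, -0.092, -0.001, -0.011, -0.0, 0.001, 0.1]
```

View pics/r13.png

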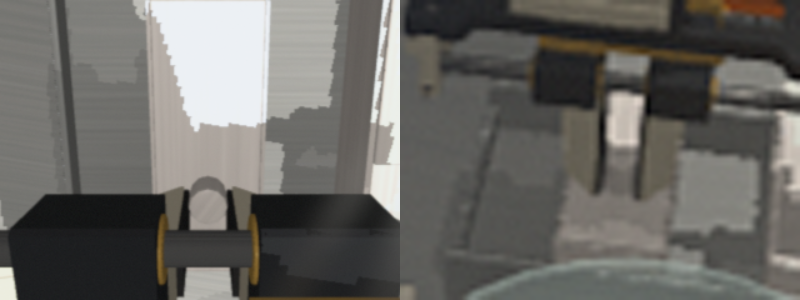

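Call:
play_rows:
  rows:
    - [0, -0.03, 0, -0.02, 0, 0, 1]
    - [0, -0.03, 0, -0.01, 0, 0, 1]
    - [0, -0.03, 0, 0, 0, 0, 1]
    - [0, -0.03, 0, 0, 0, 0, 1]

```text
clock: 12.85
position: [0.6141, 0.115, 0.0547]
ee_rot: [2.022, 2.402, 0.005]
force: [0.5, -0.0, -2.7]
width: 0.17
```

Call:
play_rows:
  rows:
    - [0, -0.03, 0, 0, 0, 0, 1]
    - [0, -0.03, 0, 0, 0, 0, 1]

```text
clock: 13.05
position: [0.6045, 0.1133, 0.0547]
ee_rot: [2.022, 2.402, 0.005]
force: [0.4, -0.3, -2.3]
width: 0.175
```

Call:
play_rows:
  rows:
    - [0, -0.03, 0, 0, 0, 0, 1]
    - [0, -0.03, 0, 0, 0, 0, 1]

```text
clock: 13.25
position: [0.5949, 0.1116, 0.0547]
ee_rot: [2.022, 2.402, 0.006]
force: [0.7, -1.0, -2.4]
width: 0.176
```

Call:
play_rows:
  rows:
    - [0, -0.03, 0, 0, 0, 0, 1]
    - [0, -0.03, 0, 0, 0, 0, 1]

```text
clock: 13.45
position: [0.5852, 0.11, 0.0546]
ee_rot: [2.022, 2.402, 0.006]
force: [1.3, -0.4, -3.7]
width: 0.168
```

Call:
play_rows:
  rows:
    - [0, -0.02, 0, 0, 0, 0, 1]
    - [0, -0.02, 0, 0, 0, 0, 1]

```text
clock: 13.65
position: [0.5785, 0.1091, 0.0546]
ee_rot: [2.022, 2.402, 0.006]
force: [0.3, 0.0, -2.8]
width: 0.169
```

Call:
play_rows:
  rows:
    - [0, -0.02, 0, 0, 0, 0, 1]
    - [0, -0.02, 0, 0, 0, 0, 1]

```text
clock: 13.85
position: [0.5752, 0.1085, 0.0556]
ee_rot: [2.019, 2.399, 0.014]
force: [5.8, -0.9, -2.3]
width: 0.17
```

Call:
play_rows:
  rows:
    - [0, -0.02, 0, 0, 0, 0, 1]
    - [0, -0.02, 0, 0, 0, 0, 1]

```text
clock: 14.05
position: [0.5732, 0.1082, 0.057]
ee_rot: [2.016, 2.395, 0.024]
force: [6.4, 0.8, -2.6]
width: 0.168
```

Run:
```python
from h import *
plan([.590,.208,.055],YAW,.1,smax=.02)
im=get_image("wrist")
cv2.imwrite("pics/wrist14.png",cv2.resize(im[60:320,150:470],None,fx=2.3,fy=2.3))
```

```text
t 14.05 pos [0.5732 0.1082 0.057 ] err [ 0.0168  0.0998 -0.002 ] rot [ 0.019 -0.002  0.002] F [ 6.4  0.8 -2.6] w 0.168 n 6
[0.106, 0.037, 0.003, 0.006, -0.001, 0.001, 0.1]
[0.106, 0.037, 0.003, 0.006, -0.001, 0.001, 0.1]
[0.106, 0.037, 0.003, 0.006, -0.001, 0.001, 0.1]
[0.106, 0.037, 0.003, 0.006, -0.001, 0.001, 0.1]
[0.106, 0.037, 0.003, 0.006, -0.001, 0.001, 0.1]
[0.106, 0.037, 0.002, 0.006, -0.001, 0.001, 0.1]
```

View pics/wrist14.png

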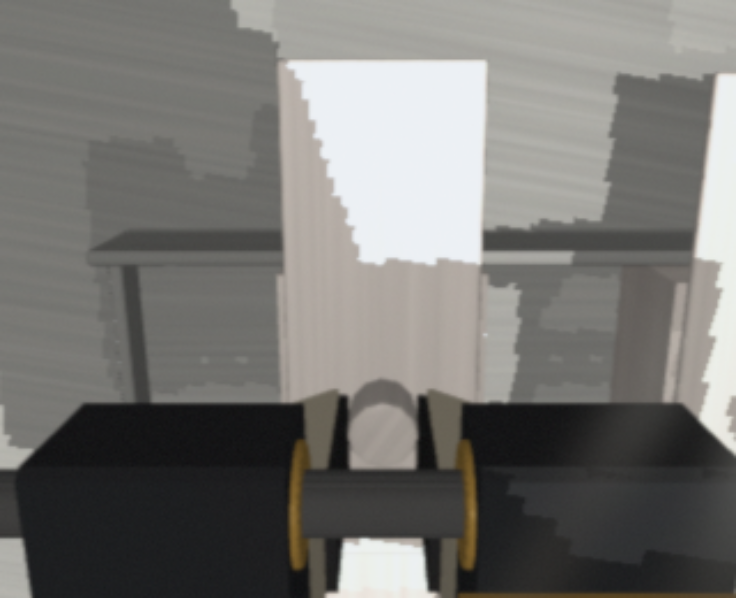

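Call:
play_rows:
  rows:
    - [0, 0, 0, 0, 0, 0, 0.1]
    - [0, 0, 0, 0, 0, 0, 0.1]
    - [0, 0, -0.1, 0.03, 0, 0, 0.1]
    - [0, 0, -0.2, 0.01, 0, 0, 0.1]
    - [0, 0, -0.2, 0, 0, 0, -0.5]

```text
clock: 14.6
position: [0.5683, 0.1075, 0.1304]
ee_rot: [-2.017, -2.397, 0.014]
force: [0.8, 1.1, 0.2]
width: 0.494
```

Run:
```python
from h import *
plan([.567,.290,.115],YAW,-.5)
cv2.imwrite("pics/scene15.png",get_image("scene"))
```

```text
t 14.60 pos [0.5683 0.1075 0.1304] err [-0.0013  0.1825 -0.0154] rot [-0.012 -0.001  0.002] F [0.8 1.1 0.2] w 0.494 n 4
[0.3, 0.05, 0.025, -0.006, -0.001, 0.001, -0.5]
[0.3, 0.05, 0.025, -0.006, -0.001, 0.001, -0.5]
[0.3, 0.05, 0.026, -0.006, -0.001, 0.001, -0.5]
[0.3, 0.049, 0.026, -0.006, -0.001, 0.001, -0.5]
```

View pics/scene15.png

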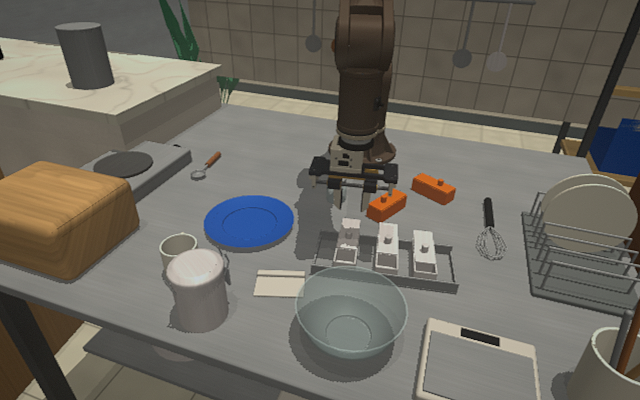

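Call:
play_rows:
  rows:
    - [0.3, 0.05, 0, -0.012, 0, 0, -0.5]
    - [0.3, 0.05, 0, -0.006, 0, 0, -0.5]
    - [0.3, 0.05, 0, 0, 0, 0, -0.5]
    - [0.27, 0.05, 0.02, 0, 0, 0, -0.5]
    - [0, 0, 0, 0, 0, 0, -0.5]

```text
clock: 15.15
position: [0.5715, 0.2902, 0.1353]
ee_rot: [2.029, 2.395, 0.011]
force: [-0.9, 0.0, -0.7]
width: 0.748
```

Call:
play_rows:
  rows:
    - [0, 0, 0, 0, 0, 0, -0.5]

```text
clock: 15.25
position: [0.571, 0.2907, 0.1349]
ee_rot: [2.027, 2.397, 0.009]
force: [0.5, -0.6, 0.9]
width: 0.75
```

Run:
```python
from h import *
plan([.567,.290,.06],YAW,-.5,smax=.03)
im=get_image("wrist")
cv2.imwrite("pics/wrist16.png",cv2.resize(im[40:340,100:500],None,fx=2,fy=2))
a=observe()["position"]; print(a)
# plate ellipse fits
for n in("scene","side"):
    g=get_image(n); hsv=cv2.cvtColor(g,cv2.COLOR_BGR2HSV)
    m=cv2.inRange(hsv,(105,150,60),(125,255,255)); m[:180]=0
    cs,_=cv2.findContours(m,cv2.RETR_EXTERNAL,cv2.CHAIN_APPROX_NONE)
    cs=[c for c in cs if 100<c[:,0,0].mean()<450]; c=max(cs,key=cv2.contourArea)[:,0].astype(float)
    h=cv2.convexHull(c.astype(np.int32))[:,0]
    # rim outline at z=.02 : take world points, circle-fit
    X=np.array([onz(n,u,v,.02)[:2] for u,v in c]); 
    A=np.c_[2*X,np.ones(len(X))];s=np.linalg.lstsq(A,(X**2).sum(1),rcond=None)[0]
    print(n,s[:2],np.sqrt(s[2]+s[:2]@s[:2]),len(c))
```

```text
t 15.25 pos [0.571  0.2907 0.1349] err [-0.004  -0.0007 -0.0749] rot [ 0.006 -0.002 -0.002] F [ 0.5 -0.6  0.9] w 0.750 n 3
[-0.0, -0.01, 0.166, 0.004, -0.001, -0.002, -0.5]
[-0.0, -0.01, 0.166, 0.004, -0.001, -0.002, -0.5]
[-0.0, -0.009, 0.166, 0.004, -0.001, -0.002, -0.5]
[0.57059357 0.29137621 0.13486374]
scene [ 0.55775843 -0.16749607] 0.11522462075517048 204
side [ 0.55291211 -0.16948423] 0.11590260550112645 250
```

View pics/wrist16.png

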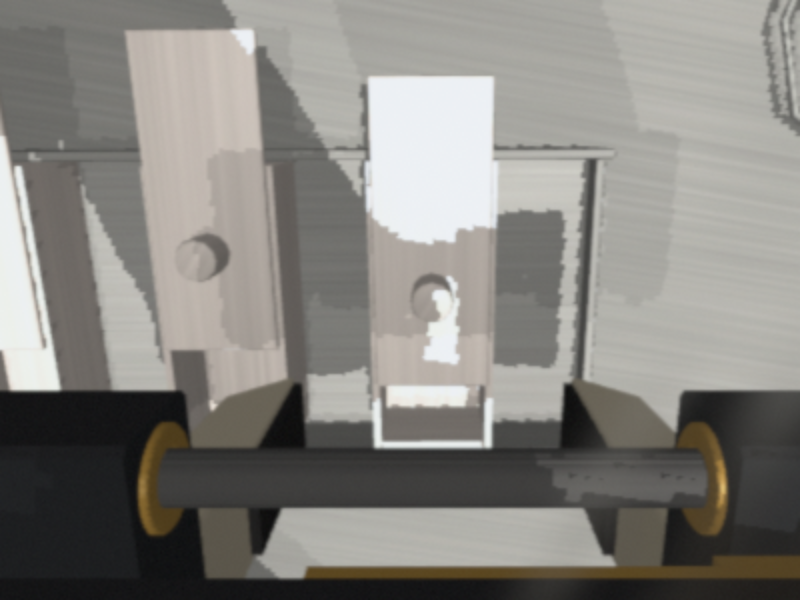

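Call:
play_rows:
  rows:
    - [0, -0.01, 0.16, 0.006, 0, 0, -0.5]
    - [0, -0.01, 0.16, 0.006, 0, 0, -0.5]
    - [0, -0.006, 0.12, 0, 0, 0, -0.5]
    - [0, 0, 0, 0, 0, 0, -0.5]

```text
clock: 15.8
position: [0.5704, 0.2818, 0.0689]
ee_rot: [2.041, 2.386, 0.003]
force: [0.1, 0.0, 0.2]
width: 0.748
```

Run:
```python
from h import *
plan([.567,.290,.024],YAW,-.5,smax=.02)
im=get_image("wrist");b=get_image("scene");u,v=proj("scene",[.58,.29,.05]).astype(int)
cv2.imwrite("pics/w17.png",np.hstack([cv2.resize(im[80:320,150:470],(400,300)),cv2.resize(b[v-30:v+30,u-40:u+40],(400,300),interpolation=cv2.INTER_CUBIC)]))
```

```text
t 15.80 pos [0.5704 0.2818 0.0689] err [-0.0034  0.0082 -0.0449] rot [ 0.003 -0.    -0.014] F [0.1 0.  0.2] w 0.748 n 3
[0.019, -0.005, 0.1, 0.002, -0.0, -0.009, -0.5]
[0.019, -0.005, 0.1, 0.002, -0.0, -0.009, -0.5]
[0.019, -0.005, 0.1, 0.002, -0.0, -0.009, -0.5]
```

View pics/w17.png

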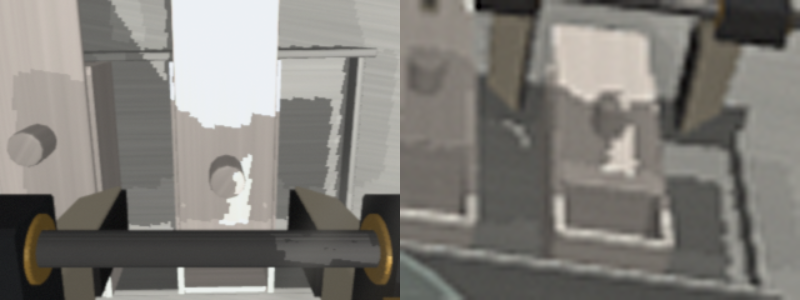

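Call:
play_rows:
  rows:
    - [0.05, -0.012, 0.02, 0, 0, -0.026, -0.5]
    - [0, 0, 0, 0, 0, 0, -0.5]

```text
clock: 16.1
position: [0.5703, 0.2904, 0.0705]
ee_rot: [2.024, 2.397, 0.014]
force: [-0.2, 0.1, 0.9]
width: 0.748
```

Run:
```python
from h import *
plan([.567,.290,.024],YAW,-.5,smax=.02)
```

```text
t 16.10 pos [0.5703 0.2904 0.0705] err [-0.0033 -0.0004 -0.0465] rot [ 0.009 -0.003 -0.001] F [-0.2  0.1  0.9] w 0.748 n 3
[-0.0, -0.008, 0.103, 0.006, -0.002, -0.001, -0.5]
[0.0, -0.008, 0.103, 0.006, -0.002, -0.001, -0.5]
[0.0, -0.008, 0.103, 0.006, -0.002, -0.001, -0.5]
```

Call:
play_rows:
  rows:
    - [0, -0.01, 0.1, 0.008, 0, 0, -0.5]
    - [0, -0.008, 0.1, 0.006, 0, 0, -0.5]
    - [0, 0, 0, 0, 0, 0, -0.5]

```text
clock: 16.4
position: [0.5684, 0.2909, 0.0397]
ee_rot: [2.026, 2.401, 0.009]
force: [-0.2, -1.0, -0.1]
width: 0.751
```

Run:
```python
from h import *
plan([.567,.290,.024],YAW,-.5,smax=.02)
```

```text
t 16.40 pos [0.5684 0.2909 0.0397] err [-0.0014 -0.0009 -0.0157] rot [ 0.005 -0.004 -0.   ] F [-0.2 -1.  -0.1] w 0.751 n 1
[-0.005, -0.011, 0.105, 0.009, -0.007, -0.0, -0.5]
```

Call:
play_rows:
  rows:
    - [-0.004, -0.01, 0.105, 0.009, -0.005, 0, -0.5]
    - [0, 0, 0, 0, 0, 0, -0.5]
  force: 20

```text
clock: 16.6
position: [0.5665, 0.2898, 0.0218]
ee_rot: [-2.025, -2.4, 0.002]
force: [-0.0, -0.8, -0.3]
width: 0.752
```

Call:
play_rows:
  rows:
    - [0, 0, 0, 0, 0, 0, -0.1]
    - [0, 0, 0, 0, 0, 0, 0.2]
    - [0, 0, 0, 0, 0, 0, 0.5]

```text
clock: 16.9
position: [0.5666, 0.2898, 0.0215]
ee_rot: [-2.025, -2.4, 0.002]
force: [0.3, -3.2, -4.4]
width: 0.543
```

Call:
play_rows:
  rows:
    - [0, 0, 0, 0, 0, 0, 0.5]
    - [0, 0, 0, 0, 0, 0, 0.5]
  force: 30

```text
clock: 17.1
position: [0.5666, 0.2897, 0.0215]
ee_rot: [-2.025, -2.4, 0.002]
force: [0.8, 0.1, -4.2]
width: 0.547
```

Call:
play_rows:
  rows:
    - [0, 0, -0.1, 0, 0, 0, 0.5]
    - [0, 0, -0.12, 0, 0, 0, 0.5]
    - [0, 0, -0.15, 0, 0, 0, 0.5]

```text
clock: 17.4
position: [0.5648, 0.2879, 0.0749]
ee_rot: [-2.024, -2.399, 0.012]
force: [-0.4, 0.5, -7.3]
width: 0.541
```

Call:
play_rows:
  rows:
    - [0, 0, -0.2, 0, 0, 0, 0.5]
    - [0, 0, -0.2, 0, 0, 0, 0.5]
    - [0, 0, -0.1, 0, 0, 0, 0.5]

```text
clock: 17.7
position: [0.5633, 0.2868, 0.1529]
ee_rot: [-2.024, -2.397, 0.019]
force: [0.9, -0.4, -6.9]
width: 0.544
```

Run:
```python
from h import *
plan([.555,-.1685,.12],YAW,.5,smax=.04)
im=get_image("side");u,v=proj("side",[.58,.26,.08]).astype(int)
cv2.imwrite("pics/s18.png",cv2.resize(im[max(v-70,0):v+60,u-90:u+90],None,fx=4,fy=4,interpolation=cv2.INTER_CUBIC))
```

```text
t 17.70 pos [0.5633 0.2868 0.1529] err [-0.0083 -0.4553 -0.0329] rot [-0.012  0.005 -0.001] F [ 0.9 -0.4 -6.9] w 0.544 n 12
[-0.249, -0.047, 0.02, -0.002, 0.001, -0.0, 0.5]
[-0.249, -0.047, 0.02, -0.002, 0.001, -0.0, 0.5]
[-0.249, -0.047, 0.02, -0.002, 0.001, -0.0, 0.5]
[-0.249, -0.047, 0.02, -0.002, 0.001, -0.0, 0.5]
[-0.249, -0.047, 0.019, -0.002, 0.001, -0.0, 0.5]
[-0.249, -0.047, 0.019, -0.002, 0.001, -0.0, 0.5]
[-0.249, -0.047, 0.019, -0.002, 0.001, -0.0, 0.5]
[-0.249, -0.047, 0.019, -0.002, 0.001, -0.0, 0.5]
[-0.249, -0.047, 0.019, -0.002, 0.001, -0.0, 0.5]
[-0.249, -0.047, 0.019, -0.002, 0.001, -0.0, 0.5]
[-0.249, -0.047, 0.019, -0.002, 0.001, -0.0, 0.5]
[-0.249, -0.047, 0.018, -0.002, 0.001, -0.0, 0.5]
```

View pics/s18.png

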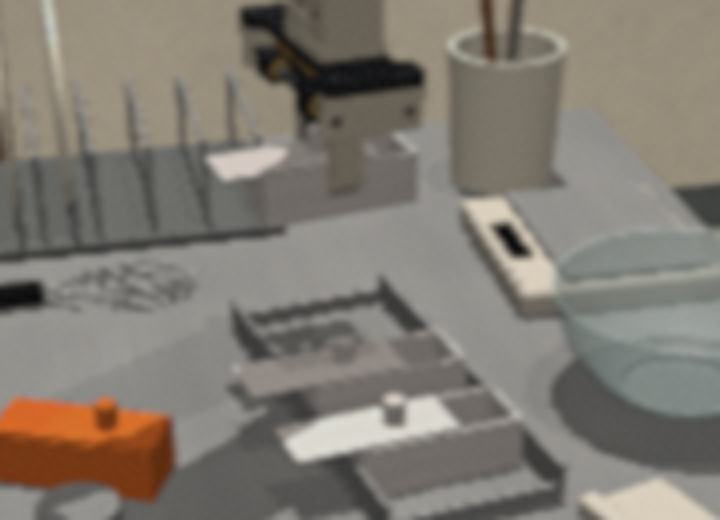

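Call:
play_rows:
  rows:
    - [-0.1, -0.02, 0, -0.01, 0, 0, 0.5]
    - [-0.18, -0.035, 0, -0.01, 0, 0, 0.5]
    - [-0.24, -0.045, 0, 0, 0, 0, 0.5]
    - [-0.25, -0.047, 0, 0, 0, 0, 0.5]
    - [-0.25, -0.047, 0, 0, 0, 0, 0.5]

```text
clock: 18.25
position: [0.5563, 0.1316, 0.1518]
ee_rot: [-2.012, -2.41, 0.007]
force: [1.5, -0.8, -6.9]
width: 0.541
```

Call:
play_rows:
  rows:
    - [-0.25, -0.047, 0, 0, 0, 0, 0.5]
    - [-0.25, -0.047, 0, 0, 0, 0, 0.5]
    - [-0.25, -0.047, 0, 0, 0, 0, 0.5]
    - [-0.25, -0.047, 0, 0, 0, 0, 0.5]
    - [-0.25, -0.047, 0, 0, 0, 0, 0.5]

```text
clock: 18.75
position: [0.5469, -0.0711, 0.1474]
ee_rot: [-2.01, -2.403, 0.021]
force: [1.4, -0.4, -7.4]
width: 0.544
```

Run:
```python
from h import *
plan([.555,-.1685,.12],YAW,.5,smax=.04)
```

```text
t 18.75 pos [ 0.5469 -0.0711  0.1474] err [ 0.0081 -0.0974 -0.0274] rot [-0.016  0.002  0.009] F [ 1.4 -0.4 -7.4] w 0.544 n 3
[-0.216, -0.02, 0.062, -0.01, 0.001, 0.006, 0.5]
[-0.216, -0.019, 0.061, -0.01, 0.001, 0.006, 0.5]
[-0.216, -0.019, 0.061, -0.01, 0.001, 0.006, 0.5]
```

Call:
play_rows:
  rows:
    - [-0.22, -0.02, 0.03, -0.015, 0, 0.01, 0.5]
    - [-0.18, -0.015, 0.03, -0.01, 0, 0.005, 0.5]
    - [-0.12, -0.01, 0.03, -0.006, 0, 0, 0.5]
    - [0, 0, 0, 0, 0, 0, 0.5]
    - [0, 0, 0, 0, 0, 0, 0.5]

```text
clock: 19.25
position: [0.5444, -0.1638, 0.129]
ee_rot: [-2.039, -2.385, 0.017]
force: [-0.5, -0.7, -6.1]
width: 0.538
```

Run:
```python
from h import *
plan([.555,-.1685,.06],YAW,.5,smax=.03)
for n in("scene","side"):
    im=get_image(n);u,v=proj(n,[.555,-.17,.06]).astype(int)
    cv2.imwrite(f"pics/{n}19.png",cv2.resize(im[max(v-60,0):v+60,u-80:u+80],None,fx=5,fy=5,interpolation=cv2.INTER_CUBIC))
cv2.imwrite("pics/wrist19.png",get_image("wrist"))
```

```text
t 19.25 pos [ 0.5444 -0.1638  0.129 ] err [ 0.0106 -0.0047 -0.069 ] rot [-0.011  0.004 -0.013] F [-0.5 -0.7 -6.1] w 0.538 n 3
[-0.013, 0.023, 0.153, -0.007, 0.003, -0.009, 0.5]
[-0.014, 0.023, 0.153, -0.007, 0.003, -0.009, 0.5]
[-0.014, 0.022, 0.153, -0.007, 0.003, -0.009, 0.5]
```

View pics/scene19.png

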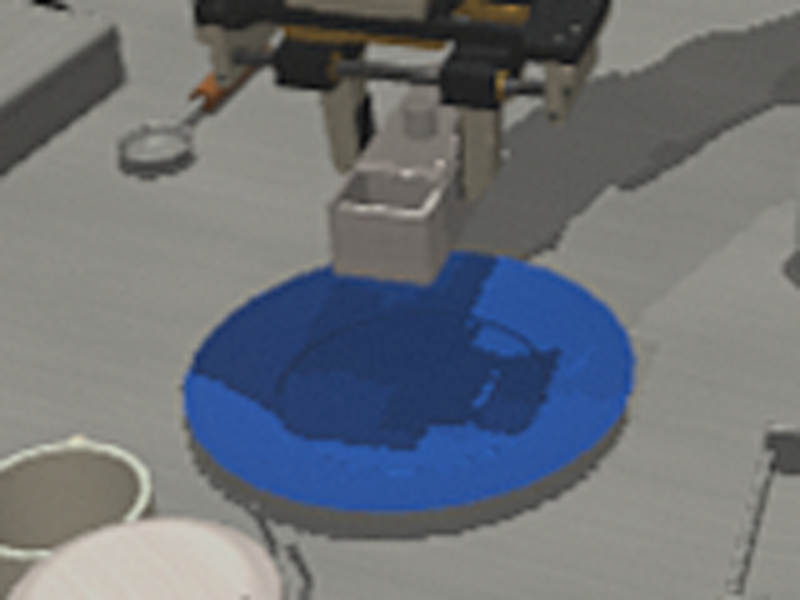

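View pics/side19.png

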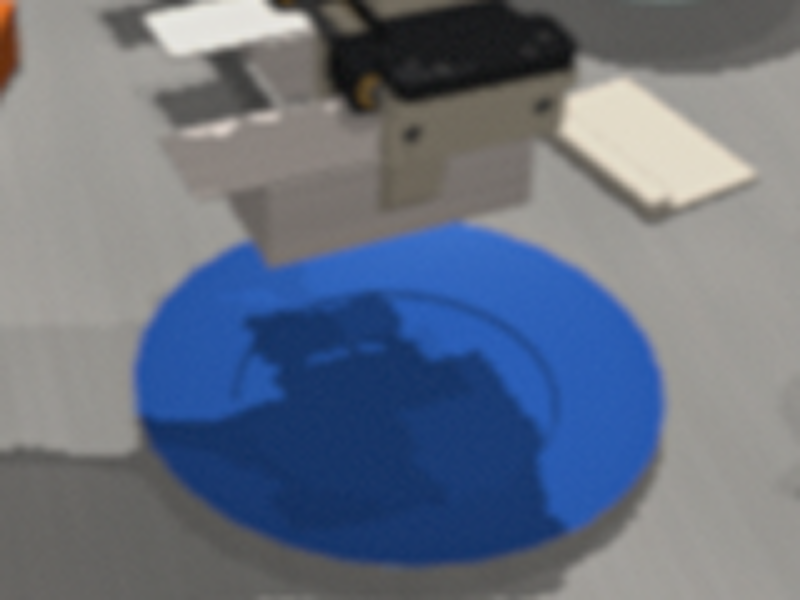

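View pics/wrist19.png

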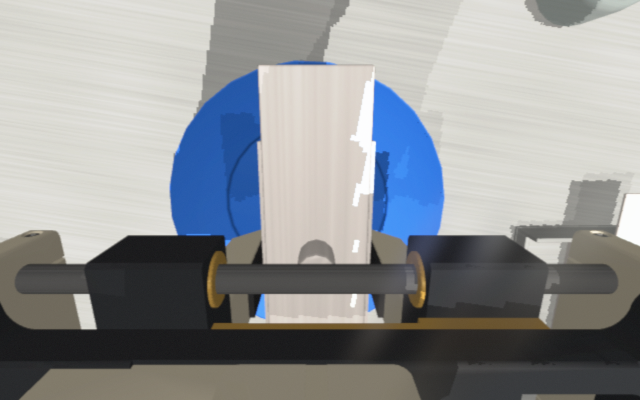

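Call:
play_rows:
  rows:
    - [-0.02, 0.04, 0.12, -0.012, 0.005, -0.02, 0.5]
    - [-0.012, 0.022, 0.15, -0.01, 0, -0.005, 0.5]
    - [-0.006, 0.01, 0.12, 0, 0, 0, 0.5]
    - [0, 0, 0.08, 0, 0, 0, 0.5]
    - [0, 0, 0, 0, 0, 0, 0.5]

```text
clock: 19.9
position: [0.5596, -0.1604, 0.0584]
ee_rot: [2.01, 2.409, 0.007]
force: [-0.4, 0.1, -6.7]
width: 0.541
```

Run:
```python
from h import *
plan([.555,-.1685,.03],YAW,.5,smax=.02)
```

```text
t 19.90 pos [ 0.5596 -0.1604  0.0584] err [-0.0046 -0.0081 -0.0284] rot [0.006 0.    0.011] F [-0.4  0.1 -6.7] w 0.541 n 2
[-0.024, -0.021, 0.094, 0.006, 0.0, 0.011, 0.5]
[-0.024, -0.02, 0.095, 0.006, 0.0, 0.011, 0.5]
```

Call:
play_rows:
  rows:
    - [-0.045, -0.035, 0.07, 0.01, 0, 0.02, 0.5]
    - [-0.005, 0, 0.06, 0, 0, 0, 0.5]
    - [0, 0, 0, 0, 0, 0, 0.5]

```text
clock: 20.2
position: [0.5567, -0.1686, 0.0389]
ee_rot: [2.022, 2.401, 0.002]
force: [-0.4, -0.0, -6.9]
width: 0.546
```

Run:
```python
from h import *
plan([.555,-.1685,.027],YAW,.5,smax=.02)
```

```text
t 20.20 pos [ 0.5567 -0.1686  0.0389] err [-0.0017  0.0001 -0.0119] rot [0.003 0.001 0.002] F [-0.4 -0.  -6.9] w 0.546 n 1
[0.003, -0.011, 0.079, 0.006, 0.002, 0.003, 0.5]
```

Call:
play_rows:
  rows:
    - [0, -0.008, 0.04, 0.006, 0, 0, 0.5]
    - [0, 0, 0.03, 0, 0, 0, 0.5]
    - [0, 0, 0, 0, 0, 0, 0.5]

```text
clock: 20.5
position: [0.5559, -0.1693, 0.0283]
ee_rot: [2.023, 2.401, -0.001]
force: [-0.4, -0.1, -6.4]
width: 0.541
```

Run:
```python
from h import *
plan([.555,-.1685,.0225],YAW,.5,smax=.02)
im=get_image("side");u,v=proj("side",[.555,-.17,.03]).astype(int)
cv2.imwrite("pics/side20.png",cv2.resize(im[max(v-60,0):v+60,u-80:u+80],None,fx=5,fy=5,interpolation=cv2.INTER_CUBIC))
```

```text
t 20.50 pos [ 0.5559 -0.1693  0.0283] err [-0.0009  0.0008 -0.0058] rot [0.001 0.001 0.001] F [-0.4 -0.1 -6.4] w 0.541 n 1
[0.006, -0.005, 0.038, 0.001, 0.003, 0.002, 0.5]
```

View pics/side20.png

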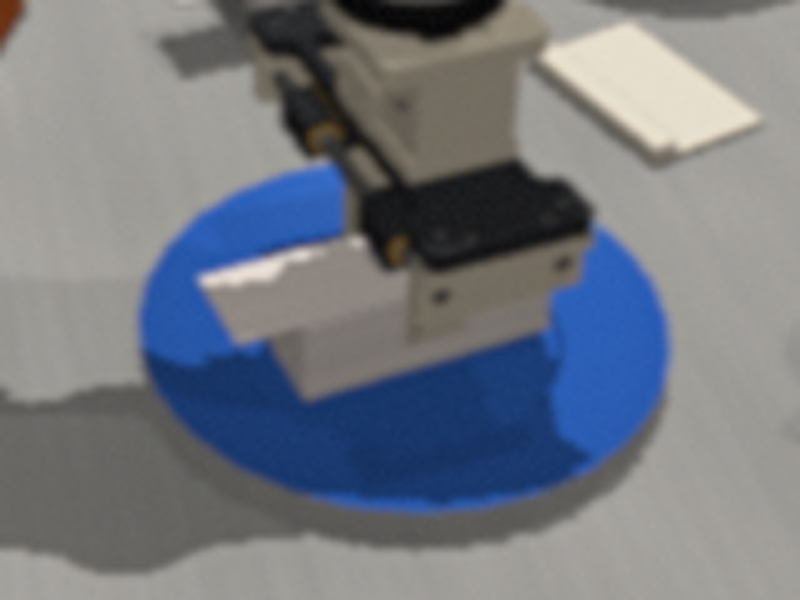

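Call:
play_rows:
  rows:
    - [0, 0, 0.02, 0, 0, 0, 0.5]
    - [0, 0, 0.01, 0, 0, 0, 0.5]

```text
clock: 20.75
position: [0.5566, -0.1693, 0.0243]
ee_rot: [2.023, 2.4, 0.001]
force: [1.0, -0.2, -7.1]
width: 0.541
```

Call:
play_rows:
  rows:
    - [0, 0, 0.01, 0, 0, 0, 0.5]
    - [0, 0, 0.008, 0, 0, 0, 0.5]

```text
clock: 20.95
position: [0.5574, -0.1692, 0.0225]
ee_rot: [2.022, 2.4, 0.002]
force: [-5.2, 1.4, 16.2]
width: 0.543
```

Call:
play_rows:
  rows:
    - [0, 0, 0, 0, 0, 0, 0.5]

```text
clock: 21.05
position: [0.5573, -0.1692, 0.0228]
ee_rot: [2.022, 2.4, 0.002]
force: [-1.8, 0.4, -5.5]
width: 0.543
```

Call:
play_rows:
  rows:
    - [0, 0, 0, 0, 0, 0, -0.2]
    - [0, 0, 0, 0, 0, 0, -0.4]
    - [0, 0, 0, 0, 0, 0, -0.5]

```text
clock: 21.35
position: [0.5591, -0.1697, 0.024]
ee_rot: [2.02, 2.397, 0.005]
force: [0.1, 0.3, 0.1]
width: 0.72
```

Run:
```python
from h import *
plan([.557,-.169,.13],YAW,-.5,smax=.04)
```

```text
t 21.35 pos [ 0.5591 -0.1697  0.024 ] err [-0.0021  0.0007  0.106 ] rot [0.007 0.004 0.001] F [0.1 0.3 0.1] w 0.720 n 3
[0.002, -0.003, -0.235, 0.005, 0.002, 0.001, -0.5]
[0.002, -0.003, -0.235, 0.005, 0.002, 0.001, -0.5]
[0.002, -0.004, -0.235, 0.005, 0.002, 0.001, -0.5]
```

Call:
play_rows:
  rows:
    - [0, -0.01, -0.1, 0.01, 0, 0, -0.5]
    - [0, 0, -0.2, 0, 0, 0, -0.5]
    - [0, 0, -0.3, 0, 0, 0, -0.5]
    - [0, 0, -0.3, 0, 0, 0, -0.5]
    - [0, -0.1, -0.2, 0, 0, 0, -0.5]

```text
clock: 21.85
position: [0.5418, -0.1709, 0.1907]
ee_rot: [-2.022, -2.403, 0.005]
force: [-0.3, -0.6, 0.1]
width: 0.747
```

Call:
play_rows:
  rows:
    - [-0.1, -0.25, -0.1, 0, 0, 0, -0.5]
    - [-0.1, -0.3, 0, 0, 0, 0, -0.5]
    - [-0.1, -0.2, 0, 0, 0, 0, -0.5]
    - [0, 0, 0, 0, 0, 0, -0.5]
    - [0, 0, 0, 0, 0, 0, -0.5]

```text
clock: 22.35
position: [0.4388, -0.2377, 0.2141]
ee_rot: [2.014, 2.394, 0.005]
force: [0.2, 0.9, 0.7]
width: 0.749
```

Run:
```python
from h import *
o=observe();print(o["position"],o["force"],o["clock"])
for n in("scene","side"):
    cv2.imwrite(f"pics/{n}21.png",get_image(n))
s=cv2.imread("pics/scene21.png");d=cv2.imread("pics/side21.png")
cv2.imwrite("pics/f1.png",cv2.resize(s[185:305,190:470],None,fx=2.85,fy=4,interpolation=cv2.INTER_CUBIC))
cv2.imwrite("pics/f2.png",cv2.resize(d[140:310,285:455],None,fx=3.5,fy=3.5,interpolation=cv2.INTER_CUBIC))
```

```text
[ 0.43876281 -0.23774407  0.21410538] [0.1840298  0.94572178 0.72853457] 22.35
```

View pics/f1.png

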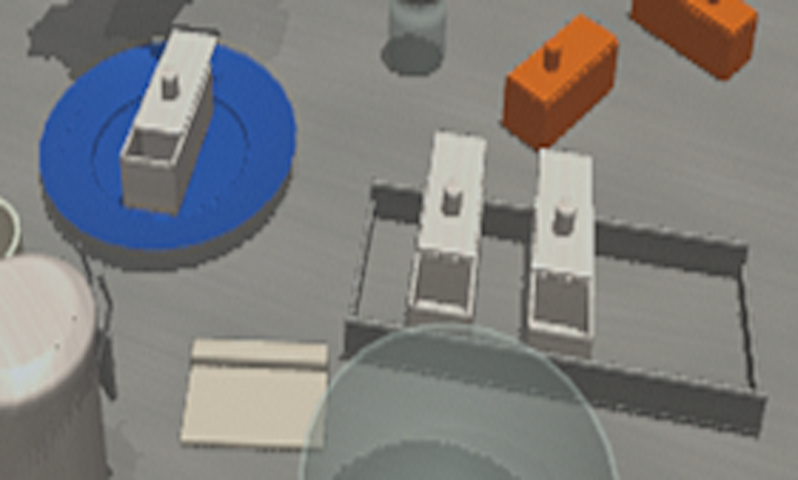

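View pics/f2.png

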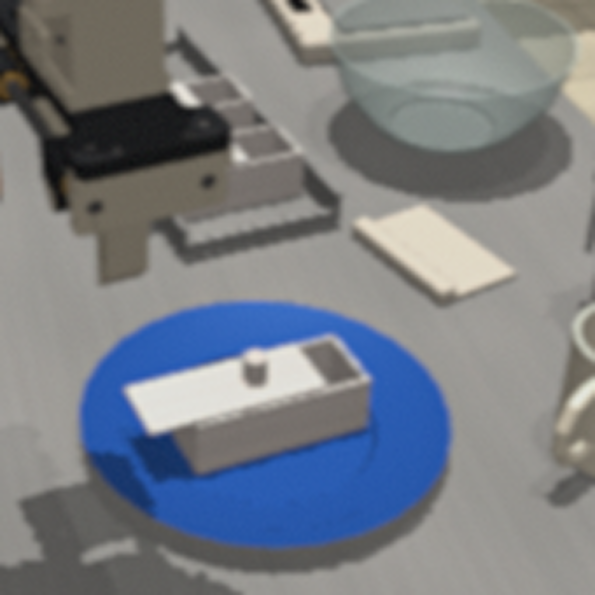

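Run:
```python
from h import *
S=lambda x,y:("scene",190+x/2.85,185+y/4)
D=lambda x,y:("side",285+x/3.5,140+y/3.5)
ax=np.array([np.cos(YAW-np.pi/2),np.sin(YAW-np.pi/2)])
print("bottom far mid",[ (onz(*S(124,206),.005)[:2]+onz(*S(176,214),.005)[:2])/2-.06*ax])
print("top far corners S",(onz(*S(122,155),.045)[:2]+onz(*S(181,162),.045)[:2])/2-.06*ax)
print("top far corners D",(onz(*D(338,336),.045)[:2]+onz(*D(371,380),.045)[:2])/2-.06*ax)
k=tri([S(171,76),D(255,355)]);print("knob",k)
# plate via inner circle & rim now
for n in("scene","side"):
    g=cv2.imread(f"pics/{n}21.png"); hsv=cv2.cvtColor(g,cv2.COLOR_BGR2HSV)
    m=cv2.inRange(hsv,(105,150,60),(125,255,255)); m[:180]=0
    cs,_=cv2.findContours(m,cv2.RETR_EXTERNAL,cv2.CHAIN_APPROX_NONE)
    cs=[c for c in cs if 100<c[:,0,0].mean()<450]; c=max(cs,key=cv2.contourArea); c=cv2.convexHull(c)[:,0]
    X=np.array([onz(n,u,v,.02)[:2] for u,v in c]); A=np.c_[2*X,np.ones(len(X))];s=np.linalg.lstsq(A,(X**2).sum(1),rcond=None)[0]
    print(n,s[:2],np.sqrt(s[2]+s[:2]@s[:2]))
for nm,kn,fa,fb in(("R",(453,188),(413,303),(474,313)),("M",(566,207),(530,325),(593,335))):
    K=onz(*S(*kn),.0655)[:2];F=(onz(*S(*fa),.044)[:2]+onz(*S(*fb),.044)[:2])/2
    print(nm,"open mm",1000*(80-1000*((F-K)@ax+.0)-40)/-1000 if 0 else 1000*((F-K)@ax)-40)
K=onz(*S(171,76),.0665)[:2];F=(onz(*S(122,155),.045)[:2]+onz(*S(181,162),.045)[:2])/2
print("L open",1000*((F-K)@ax)-40)
```

```text
bottom far mid [array([ 0.55975264, -0.16523443])]
top far corners S [ 0.55696335 -0.16176701]
top far corners D [ 0.55787514 -0.16910896]
knob (array([ 0.54901067, -0.16498354,  0.06294017]), array([9.40129138e-07]))
scene [ 0.55710707 -0.16778339] 0.11706250698354938
side [ 0.55317914 -0.16909622] 0.11706195993722364
R open mm 43.52462361806084
M open mm 43.97387919619784
L open 22.46971187659239
```

Run:
```python
from cell import *
print(sign_off())
```

```text
the job is handed in; nothing more can be done
None
```

I checked all three lids from left to right, found that the left box is the one that sticks, and set it on the blue plate. I handed the job in at about 22.5 s of the 64 s allowed.

- **Lid checks:** I slid each lid shut, then pulled it back with a light 5 N grip on the knob, so the fingers slip at about 6 N instead of forcing it. The left lid stopped about 30 mm open. The middle and right lids ran at about 1–2 N to their end stops and stayed fully open in the tray.
- **Left box:** I lifted it out with its lid left where it stuck and lowered it flat onto the plate. It touched down with a brief upward force reading of about 16 N before I released it.

**Last checks:** In the final pictures the box sits flat, within about 5 mm of the plate's centre, and the two free boxes stand in their places. The scraper and plate appear where they were. The gripper was clear of everything, at a height of 0.21 m.

**One disagreement:** My rough measurement from the scene camera gave lid openings of 44, 44 and 22 mm (middle, right, left). That is several mm less than expected. The measured end stops and wrist pictures (about 48 mm for the middle and right lids, 30 mm for the left), and the knob's position for the left box, agree better with each other, so I put the shortfall down to corner-picking error.

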